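# Stop the tube mixer and unload its spring clips

## Task

Stop the tube mixer by pressing the keys on its panel one at a time: the round key, then the square key, then the long bar key. Then roll every tube sideways out of its spring clips over the low spring jaw, away from the hooked jaw, and lay each in a place of its own in the white carrier tray, resting down in both notches. When all the tubes lie in the tray, ready the mixer for its next run by pressing the keys again one at a time in the reverse order: bar, square, round.

Things in the scene. Friction and masses are not known exactly. Their poses are not given: they have to be found in the camera images.
- mixer: tube mixer, fixed: low white block 144 (x) x 292 (y) mm, aluminium top at z 30 mm, with cradles 1 to 4 side by side at y = +108, +36, -36, -108 mm. Origin: centre of the underside; x points away from the robot. A seated tube lies level along x, cap end at +x, axis 64 mm up, middle at x = 0. Thin end plates about 5 mm beyond its ends, up to 1 mm below its axis, stop it sliding out endways
- clip1 (a point): middle of a tube seated in cradle 1, axes as the mixer; the other cradles are alike. Each has two clips 10 mm wide, at x = -38 and +24 mm. Their rigid back jaws on the +y side hook over the tube, 15.5 to 19 mm above its axis, to 3 mm past its centre line: no straight lift. Between the clips 52 mm of tube is free all round, down to a hinge rod (22 mm below the axis, at y = -17 mm)
- clip4 (a point): middle of a tube seated in cradle 4. To free any tube, move it 18 to 20 mm towards the mixer's -y, rising a few mm: this folds the spring jaws down (4 to 9 N); then lift. The jaws' tops stand 8 mm above the axis of the tube
- tray: loose white carrier tray, 0.6 kg: base 130 (x) x 246 (y) x 6 mm; two ridges along y at x = -38 and +24 mm, 10 mm thick, tops 26 mm up, each with four 24 mm wide notches. Origin: centre of the underside; x points away from the robot. Between the ridges it is open down to the base plate
- place1 (a point): middle of a tube lying in tray place 1 (y = +90 mm in the tray, 33.8 mm up; places 2 to 4 at y = +30, -30, -90 mm), axes as the tray. A tube across both ridges sinks 6.5 mm into a pair of notches; left on top between notches its axis lies 40 mm up
- panel: the mixer's key panel, fixed: grey block 160 (x) x 90 (y) x 35 mm, origin at the centre of its underside. Three spring keys in a row along its x, 48 mm apart, in any order, told apart by shape
- round_top (a point): centre of the top of the round key, 30 mm across; unpressed about 52 mm above the worktop, 14 mm above its flat mount plate
- round_key (a joint): travel of the round key in m: 0 up, 0.006 fully down; counts as pressed beyond 0.0045. Spring: 1 N to start, 4 N fully down; springs back when let go
- square_top (a point): centre of the top of the square key, 27 mm; unpressed about 52 mm above the worktop, 14 mm above its flat mount plate
- square_key (a joint): travel of the square key in m: 0 up, 0.006 fully down; counts as pressed beyond 0.0045. Spring: 1 N to start, 4 N fully down; springs back when let go
- bar_top (a point): centre of the top of the long narrow bar key, 14 (x) x 50 (y) mm; unpressed about 52 mm above the worktop, 14 mm above its flat mount plate
- bar_key (a joint): travel of the bar key in m: 0 up, 0.006 fully down; counts as pressed beyond 0.0045. Spring: 1 N to start, 4 N fully down; springs back when let go
- jaw1 (a joint): spring jaw of cradle 1 in rad: 0 upright; grows as it folds outwards to the mixer's -y (limit 1.2), hinged 24 mm below and 17 mm beside the seated tube's axis; it springs back by itself
- jaw2 (a joint): spring jaw of cradle 2 in rad: 0 upright; grows as it folds outwards to the mixer's -y (limit 1.2), hinged 24 mm below and 17 mm beside the seated tube's axis; it springs back by itself
- jaw3 (a joint): spring jaw of cradle 3 in rad: 0 upright; grows as it folds outwards to the mixer's -y (limit 1.2), hinged 24 mm below and 17 mm beside the seated tube's axis; it springs back by itself
- jaw4 (a joint): spring jaw of cradle 4 in rad: 0 upright; grows as it folds outwards to the mixer's -y (limit 1.2), hinged 24 mm below and 17 mm beside the seated tube's axis; it springs back by itself
- tube_a_mid (a point): middle of a capped sample tube, 28.6 mm thick (the cap looks 34 mm), 116 mm long, 60 g; its z runs along the tube towards the cap. Starts in cradle 1, or is absent. Grip it across, 7 mm from the middle towards the uncapped end, midway between the clips
- tube_b_mid (a point): middle of a capped sample tube, 28.6 mm thick (the cap looks 34 mm), 116 mm long, 60 g; its z runs along the tube towards the cap. Starts in cradle 2, or is absent. Grip it across, 7 mm from the middle towards the uncapped end, midway between the clips
- tube_c_mid (a point): middle of a capped sample tube, 28.6 mm thick (the cap looks 34 mm), 116 mm long, 60 g; its z runs along the tube towards the cap. Starts in cradle 3, or is absent. Grip it across, 7 mm from the middle towards the uncapped end, midway between the clips
- tube_d_mid (a point): middle of a capped sample tube, 28.6 mm thick (the cap looks 34 mm), 116 mm long, 60 g; its z runs along the tube towards the cap. Starts in cradle 4, or is absent. Grip it across, 7 mm from the middle towards the uncapped end, midway between the clips

How it is judged:
By the outcome, as a careful person would: the job done as asked, in the order asked, and still so for the second after the job is handed in, with the robot touching nothing.
Of tube_a, tube_b, tube_c, tube_d only 3 to 4 are there at a start; the rules pass over those that are not, and their reading is None.
At some moment in a run one of tray may be knocked a few centimetres aside while the robot is not near it.
Once in a run the grip may slacken for a moment while it holds something.
It also fails if it takes over 200 s, if anything falls off the work surface, if the arm or the gripper's body presses on something with over 40 N, if the wrist force passes 120 N, or if a joint passes its speed limit or range.

## Robot

A 6-joint arm with a two-finger parallel gripper is mounted at the origin on a cart in front of the work surface, level with it; the furniture and walls round the work are solid. World frame = base frame: x ahead of the robot, y to its left, z up, the work surface at z = 0. Lengths are in m, angles in degrees, forces in N, time in s.
With the tool pointing down it reaches from about 0.4 to 0.825 m from the base axis. Payload 7 kg.
Tool frame: the origin (TCP) lies at the very end of the fingers, on their centre line; the grasp point (between the pads) lies 19 mm behind it; x points along the fingers, z is the direction in which the jaws open and shut, and the axes are right-handed (so a half turn about x gives the same grasp; the last joint's range is limited). The gripper opens to 88 mm and grips with 3 to 60 N. Pads are 19 mm wide; open, the fingers measure 130 mm over their backs; the gripper's body (78 mm by 193 mm) begins 47 mm behind the grasp point.
Start: joints at [88.642, 20.546, 0.682, 0, -70.136, -16.507], TCP at [0.207, 0.642, 0.227] pointing down, gripper open.
Joint ranges: [-176.03, 176.03], [-82.01, 121.73], [-58.28, 71.71], [-173.87, 95.51], [-174.79, -0.11], [-173.66, 173.66]. Speed limits (degrees/s): [136.94, 136.94, 172.46, 180, 180, 180].

## Interface

Orientations are given as [roll, pitch, yaw] about the fixed x, y, z axes, in that order (R = Rz(yaw) Ry(pitch) Rx(roll)).
In Python, from plant import sensors, cams, workorder gives the robot as it stands. The module is installed in compiled form; this text tells all that it offers.
- The arm moves only by the shell command python3 -m handwheel 'ROWS' [OPENING] [FORCE]. ROWS is JSON, one flat list of numbers, 4 for each row, row after row: the shift along the tool's x, y, z in cm, then the turn about the tool's x in degrees. A call has exactly 10 rows; each row is the pose to reach, as a shift and turn from the pose commanded when the call began, along the tool's axes at that moment; what a row does not reach only later rows make up. A row lasts 1/8 s, in which the tool goes at most 62.5 mm and 10.7 degrees, less where a joint would pass 70% of its speed; a pose out of reach is approached as far as the arm can. A call with a gripper value outside its range is refused whole. OPENING is the finger opening in cm, from 0 to 8.76, set as the call begins (- or left out, the last holds). The fingers move at their own pace and stop on an object; FORCE is the grip in N (left out, the last holds). Time passes only in rows, so rows that repeat a pose let the fingers close, or fill a call up. It gives the time, the measured TCP pose, the force and the opening at its end, in the units of the state.
- sensors.get_state(): the state, without advancing time (a new reading comes with each control period).
- cams.capture(name): name is "scene" or "top" or "wrist"; returns a dict with "image" (400x640x3 uint8, red, green, blue), "fov_y" (degrees; the focal length in pixels is half the picture's height over the tangent of half this angle, whatever the lens; pixels are square), "cx", "cy" (the principal point, pixels), "xyz" and "rotation" of the camera in the world. Camera axes: x right, y down, z forward; pixel columns grow to the right and rows downward; lengths in m; the calibration is good to about 2 mm. A picture is of the moment at which its call begins. There is no depth.
- workorder.close_job(): hands the job in, once; it reports no verdict.
The state is a dict: "time_s": time; "joints": joint angles; "qd": joint speeds; "joint_torque": joint torques, N m; "tcp_pos": TCP position; "eef_rot": TCP orientation; "contact_force": force on the tool from outside, world axes, zero at the start; "moment": the same for the moment, N m; "gripper_width": finger opening in m.
Only numpy, scipy, OpenCV 4.12 (cv2) and the standard library are available. Lean on these libraries where they do the work, as an engineer would, in place of code of your own. Each camera call takes 0.05 s, during which the arm holds its last target.

## Working session

There is one attempt and no reset: what is moved stays moved. The work goes in short steps, Python scripts to look and compute and a shell command to move; the robot and the scene stay as the last step left them, time stands still between calls to the robot, and variables do not carry over. Pictures are saved under pics/ and viewed, and the job is handed in when it is done.

```bash
ls; mkdir -p pics
python3 - <<'E'
from plant import sensors, cams
import cv2
s=sensors.get_state()
for k,v in s.items(): print(k,v)
for n in ("scene","top","wrist"):
    c=cams.capture(n); cv2.imwrite(f"pics/{n}0.png",c["image"][:,:,::-1])
    print(n,{k:v for k,v in c.items() if k!="image"})
E
```

```text
pics
time_s 0.0
joints [ 8.86428295e+01  2.05912138e+01  6.33787029e-01 -2.04655119e-02
 -7.01358541e+01 -1.65082641e+01]
qd [-0.03258934 -0.00106194 -0.02150632  0.04538572  0.12926906  0.02552626]
joint_torque [-3.94483031e-04 -5.82716274e+01  2.93054366e+01  6.99729323e+00
  7.06183855e-03 -1.61405947e-04]
tcp_pos [0.20693628 0.64198076 0.2256242 ]
eef_rot [   4.85615609   89.90475508 -103.01624823]
contact_force [ 0.67550868 -0.16523164 -0.07913819]
moment [-0.00106743  0.02089217 -0.01361859]
gripper_width 0.08764237280346703
scene {'fov_y': 46.77888477349494, 'cx': 313.7538468762302, 'cy': 205.82018905871578, 'xyz': array([-0.173239  , -0.60348441,  0.59472165]), 'rotation': array([-122.04250923,    1.0463547 ,  -60.16539262])}
top {'fov_y': 42.94491177640295, 'cx': 333.07362759163374, 'cy': 201.76757896755694, 'xyz': array([ 0.30907141, -0.16579808,  1.21688722]), 'rotation': array([-167.51592806,    0.34970851,  -93.97058007])}
wrist {'fov_y': 65.67463936621289, 'cx': 318.95440924079736, 'cy': 203.8254034465625, 'xyz': array([0.27547004, 0.62030438, 0.38451963]), 'rotation': array([ 1.64612665e+02, -7.29908602e-02, -1.07882180e+02])}
```

View pics/top0.png

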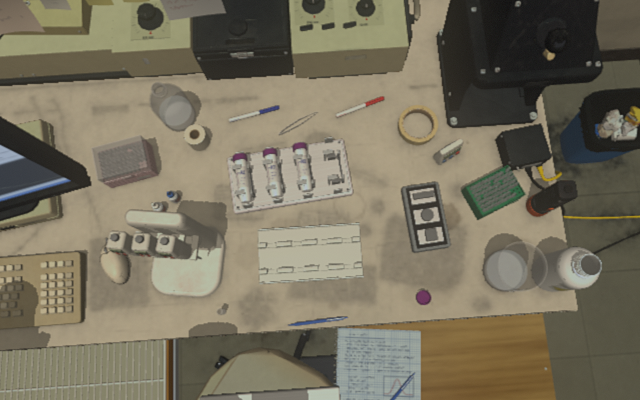

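View pics/scene0.png

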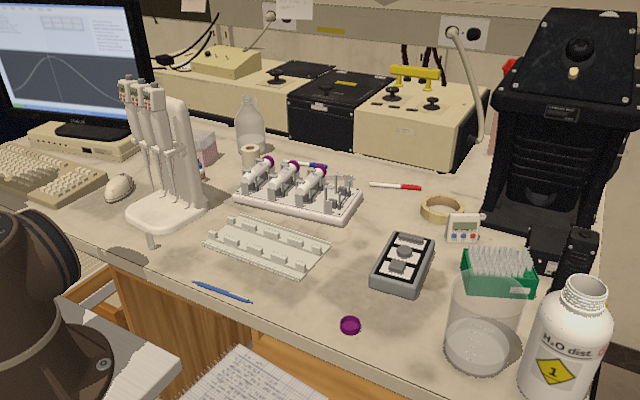

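View pics/wrist0.png

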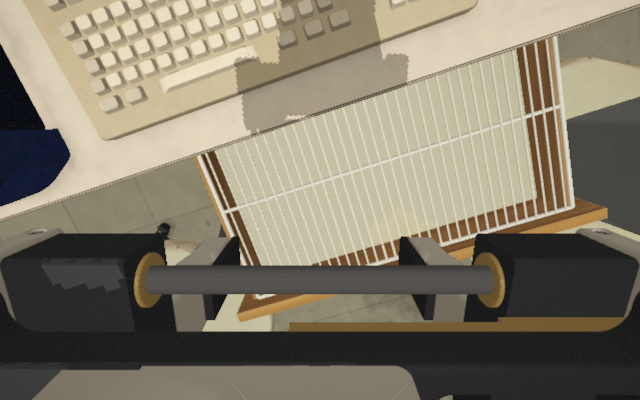

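```bash
cat > h.py <<'E'
import numpy as np, cv2
from scipy.spatial.transform import Rotation as R
from plant import sensors, cams
def cam(n,f=None):
    c=cams.capture(n)
    if f: cv2.imwrite(f"pics/{f}.png",c["image"][:,:,::-1])
    return c
def K(c):
    f=200/np.tan(np.radians(c["fov_y"])/2); return f
def rot(a): return R.from_euler('xyz',a,degrees=True)
def p2w(c,u,v,z):
    f=K(c); d=rot(c["rotation"]).apply([(u-c["cx"])/f,(v-c["cy"])/f,1]); o=c["xyz"]
    return o+d*(z-o[2])/d[2]
def w2p(c,p):
    q=rot(c["rotation"]).inv().apply(np.asarray(p)-c["xyz"]); f=K(c)
    return q[:2]/q[2]*f+[c["cx"],c["cy"]]
def crop(c,x0,y0,w,h,s,f):
    im=c["image"][y0:y0+h,x0:x0+w,::-1]
    cv2.imwrite(f"pics/{f}.png",cv2.resize(im,None,fx=s,fy=s,interpolation=cv2.INTER_CUBIC))
def tool(dw):  # world vector (m) -> tool axes cm at present pose
    s=sensors.get_state(); return rot(s["eef_rot"]).inv().apply(dw)*100
E
python3 - <<'E'
from h import *
c=cam("top"); np.save("top0.npy",c,allow_pickle=True)
crop(c,215,130,150,160,5,"t_mix"); crop(c,390,170,70,90,6,"t_pan")
c=cam("scene"); np.save("scene0.npy",c,allow_pickle=True)
crop(c,190,140,190,140,4,"s_mix"); crop(c,360,220,90,90,6,"s_pan")
s=sensors.get_state(); print(rot(s["eef_rot"]).as_matrix().round(3), s["time_s"])
E
```

```text
[[-0.     0.952 -0.307]
 [-0.001 -0.307 -0.952]
 [-1.     0.     0.001]] 0.25
```

View pics/t_mix.png

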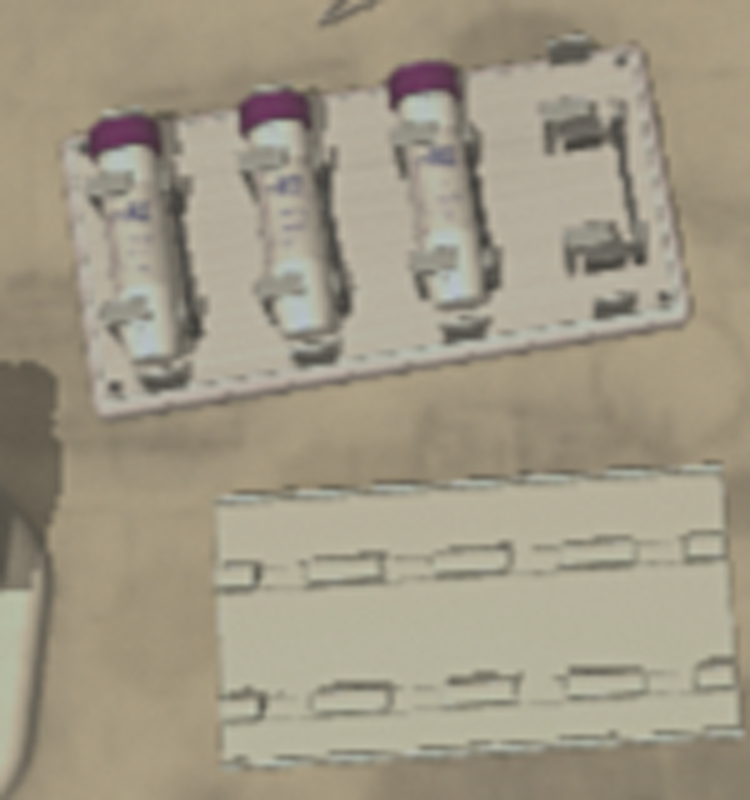

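View pics/t_pan.png

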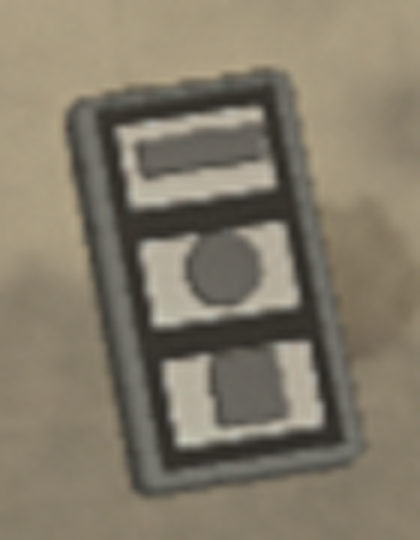

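View pics/s_mix.png

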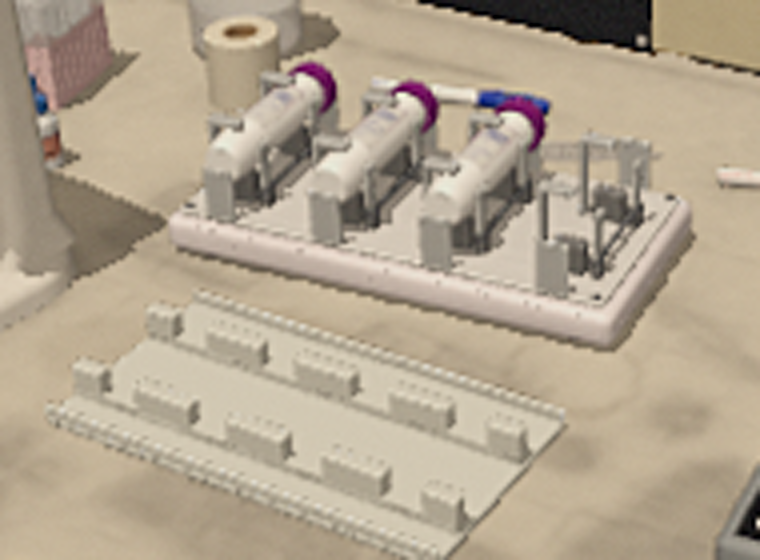

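View pics/s_pan.png

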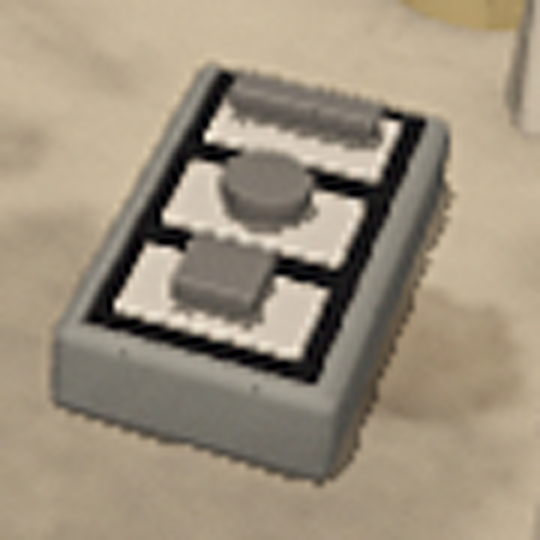

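Run:
```python
from h import *
T=np.load("top0.npy",allow_pickle=True).item(); S=np.load("scene0.npy",allow_pickle=True).item()
def f(c,x,y,s,x0,y0,z): return p2w(c,(x+.5)/s-.5+x0,(y+.5)/s-.5+y0,z)*1000
print("panel T")
for n,p in dict(bar=(202,150),rnd=(223,268),sq=(248,386)).items(): print(n,f(T,*p,6,390,170,.052).round(1))
print("panel S")
for n,p in dict(bar=(307,100),rnd=(266,184),sq=(225,265)).items(): print(n,f(S,*p,6,360,220,.052).round(1))
print("mixer corners T z=.03")
for p in ((65,145),(640,50),(688,318),(100,412)): print(f(T,*p,5,215,130,.026).round(1))
print("tube caps (far end top edge) / tip")
for p in ((122,120),(272,96),(422,70),(162,358),(312,333),(462,305)): print(f(T,*p,5,215,130,.064).round(1))
print("tray corners z=.006")
for p in ((217,498),(722,468),(742,736),(226,768)): print(f(T,*p,5,215,130,.006).round(1))
for p in ((48,408),(200,293),(566,418)): print('S',f(S,*p,4,190,140,.006).round(1))
```

```text
panel T
bar [ 569.2 -389.3   52. ]
rnd [ 521.7 -392.3   52. ]
sq [ 475.  -396.9   52. ]
panel S
bar [ 566.3 -390.4   52. ]
rnd [ 516.8 -394.6   52. ]
sq [ 472.6 -397.9   52. ]
mixer corners T z=.03
[698.8  73.3  26. ]
[ 727.6 -211.1   26. ]
[ 590.4 -224.2   26. ]
[564.2  59.8  26. ]
tube caps (far end top edge) / tip
[696.9  38.3  64. ]
[703.7 -33.3  64. ]
[ 711.6 -105.3   64. ]
[579.7  23.1  64. ]
[586.7 -47.1  64. ]
[ 595.1 -117.6   64. ]
tray corners z=.006
[522.2   8.4   6. ]
[ 519.7 -235.8    6. ]
[ 391.  -234.9    6. ]
[393.1   9.    6. ]
S [397.6  14.5   6. ]
S [527.8  12.3   6. ]
S [ 522.3 -234.6    6. ]
```

```bash
cat >> h.py <<'E'
def frame(x,y,yaw):
    r=R.from_euler('z',yaw,degrees=True); return lambda P: r.apply(np.atleast_2d(P))+[x,y,0]
def tubepts(cx,cy,cz):
    P=[]; t=np.linspace(0,2*np.pi,24)
    for x,r in ((-58,7),(-45,14.3),(40,14.3),(42,17),(58,17)):
        P+= [[cx+x/1000,cy+r*np.cos(a)/1000,cz+r*np.sin(a)/1000] for a in t]
    return np.array(P)
def overlay(c,sets,x0,y0,w,h,s,f):
    im=cv2.resize(c["image"][y0:y0+h,x0:x0+w,::-1],None,fx=s,fy=s,interpolation=cv2.INTER_CUBIC).copy()
    for P,col in sets:
        for p in P:
            u=w2p(c,p); q=((u-[x0,y0]+.5)*s-.5).round().astype(int); cv2.circle(im,tuple(int(v) for v in q),1,col,-1)
    cv2.imwrite(f"pics/{f}.png",im)
def boxpts(x,y,z,n=40):
    P=[]
    for k in np.linspace(-1,1,n):
        P+=[[k*x,y,z],[k*x,-y,z],[x,k*y,z],[-x,k*y,z]]
    return np.array(P)
def traypts():
    P=[boxpts(.065,.123,.006)]
    for rx in (-.038,.024):
        for e in (-.005,.005):
            for y in (-.102,-.078,-.042,-.018,.018,.042,.078,.102):
                P.append([[rx+e,y,.026]])
    return np.vstack(P)
E
python3 - <<'E'
from h import *
T=np.load("top0.npy",allow_pickle=True).item(); S=np.load("scene0.npy",allow_pickle=True).item()
F=frame(.646,-.076,5.8); G=frame(.4565,-.1133,-.5); H=frame(.520,-.3935,5)
tb=np.vstack([tubepts(0,y,.064) for y in (.108,.036,-.036)])
sets=[(F(tb),(0,255,0)),(F(boxpts(.072,.146,.03)),(255,0,0)),(G(traypts()),(0,0,255))]
overlay(T,sets,215,130,150,160,5,"o_t"); overlay(S,sets,190,140,190,140,4,"o_s")
E
```

```text
(no output)
```

View pics/o_t.png

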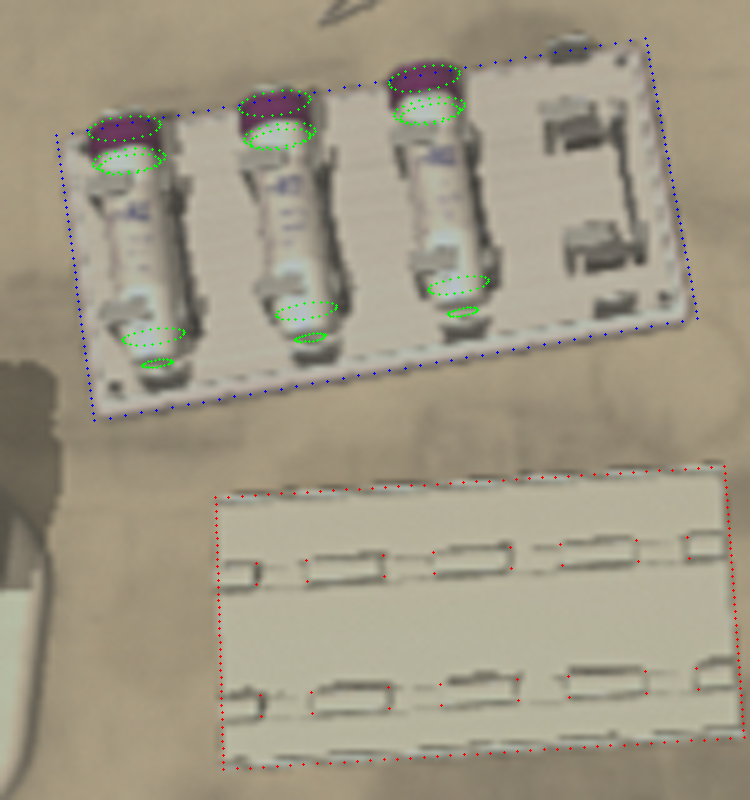

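View pics/o_s.png

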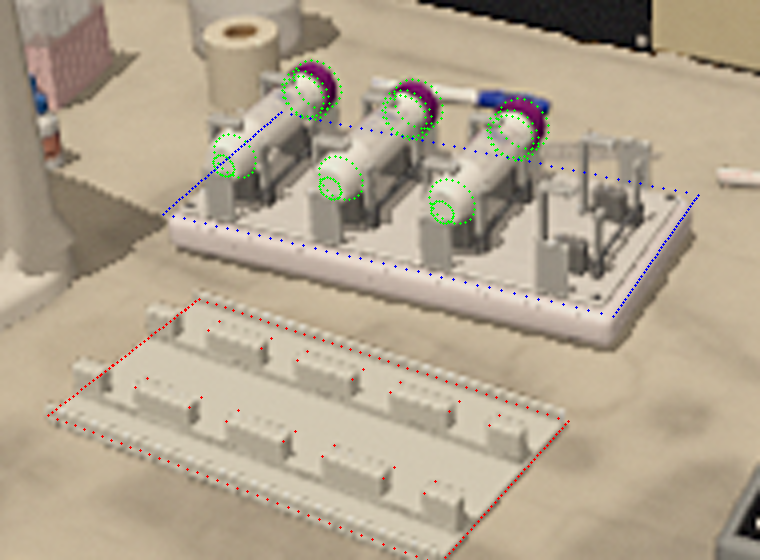

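Run:
```python
from h import *
T=np.load("top0.npy",allow_pickle=True).item(); S=np.load("scene0.npy",allow_pickle=True).item()
def tri(a,b):
    f=K(T);d1=rot(T["rotation"]).apply([(a[0]-T["cx"])/f,(a[1]-T["cy"])/f,1])
    f=K(S);d2=rot(S["rotation"]).apply([(b[0]-S["cx"])/f,(b[1]-S["cy"])/f,1])
    A=np.array([d1,-d2]).T; t=np.linalg.lstsq(A,S["xyz"]-T["xyz"],rcond=None)[0]
    p=T["xyz"]+t[0]*d1;q=S["xyz"]+t[1]*d2; return ((p+q)/2).round(3),np.linalg.norm(p-q).round(3)
crop(T,90,180,160,130,5,"t_st"); crop(S,90,60,140,200,4,"s_st")
for p in ((155,295),(222,292),(220,235),(160,240)): print("base",p2w(T,*p,0.02).round(3))
print(tri((167,243),(156,92)),tri((117,240),(127,82)))
print("bottle",p2w(T,175,105,.1),"timer",p2w(T,448,150,.05), "black box",p2w(T,523,147,.1))
```

```text
base [0.382 0.251 0.02 ]
base [0.378 0.095 0.02 ]
base [0.512 0.097 0.02 ]
base [0.51 0.24 0.02]
(array([0.457, 0.132, 0.3  ]), np.float64(0.001)) (array([0.466, 0.222, 0.306]), np.float64(0.003))
bottle [0.81521432 0.17885668 0.1       ] timer [ 0.67483686 -0.46069617  0.05      ] black box [ 0.65407871 -0.6206821   0.1       ]
```

View pics/t_st.png

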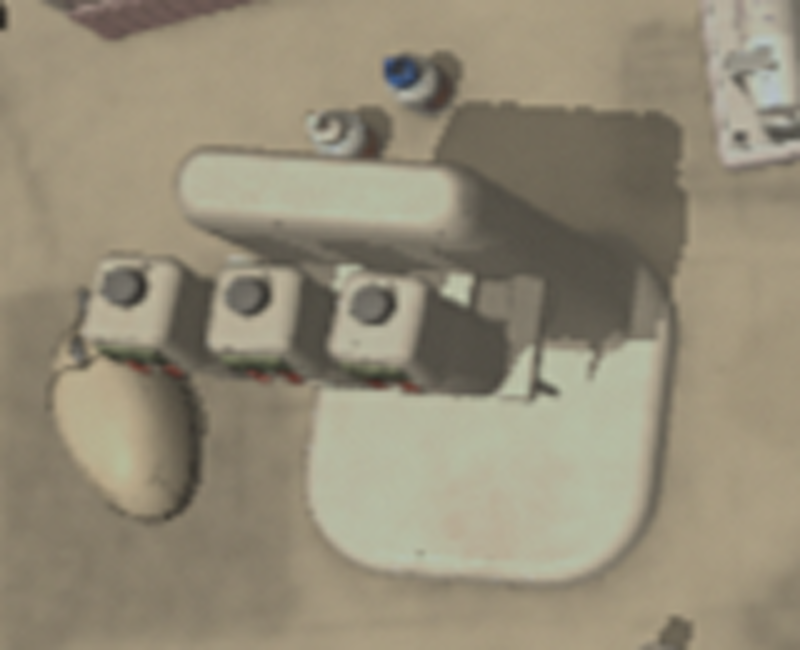

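View pics/s_st.png

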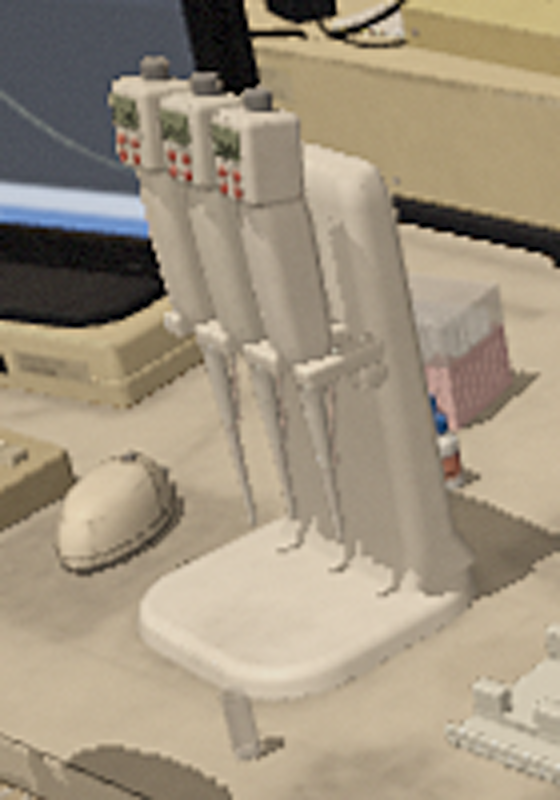

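Run:
```python
from h import *
T=np.load("top0.npy",allow_pickle=True).item(); S=np.load("scene0.npy",allow_pickle=True).item()
for z in (.1,.3,.45): print(p2w(T,90,180,z).round(3),p2w(T,0,62,z).round(3),p2w(T,0,220,z).round(3), p2w(T,50,150,z).round(3))
for d in ([0,0,.16],[.243,-.642,.16]): print(tool(np.array(d)).round(2))
```

```text
[0.646 0.373 0.1  ] [0.956 0.599 0.1  ] [0.567 0.571 0.1  ] [0.725 0.468 0.1  ]
[0.586 0.276 0.3  ] [0.841 0.462 0.3  ] [0.521 0.439 0.3  ] [0.65  0.354 0.3  ]
[0.54  0.204 0.45 ] [0.754 0.36  0.45 ] [0.486 0.34  0.45 ] [0.594 0.269 0.45 ]
[-1.6e+01  0.0e+00  1.0e-02]
[-15.95  42.83  53.66]
```

```bash
python3 -m handwheel '[-5.3,0,0,0, -10.6,0,0,0, -16,0,0,0, -16,3.1,3.9,0, -16,6.2,7.8,0, -16,9.3,11.7,0, -16,12.4,15.5,0, -16,15.5,19.4,0, -16,18.6,23.3,0, -16,21.7,27.2,0]' 0 20
```

```text
time_s: 1.5
tcp_pos: [0.3304, 0.3153, 0.3867]
eef_rot: [176.6, 90.0, 68.7]
contact_force: [-0.7, 0.5, 0.6]
gripper_width: 0.0008
```

Run:
```python
from h import *
s=sensors.get_state(); p=s["tcp_pos"]; print(rot(s["eef_rot"]).as_matrix().round(3))
for q in ([.45,0,.387],[.50,-.2,.387],[.520,-.3935,.2]): print(tool(np.array(q)-p).round(2))
```

```text
[[ 0.     0.952 -0.306]
 [ 0.001 -0.306 -0.952]
 [-1.     0.    -0.001]]
[-0.04 21.05 26.35]
[-0.05 31.94 43.85]
[18.64 39.77 61.67]
```

```bash
python3 -m handwheel '[0,3.5,4.4,0, 0,7,8.8,0, 0,10.5,13.2,0, 0,14,17.6,0, 0,17.5,22,-5, 0,21,26.4,-10, 0,24.6,31.7,-15, 0,28.2,37.5,-20, 0,31.9,43.8,-23.5, 0,31.9,43.8,-23.5]'
python3 -m handwheel '[3,2.5,4.5,0, 6,4.5,9,0, 10,5,14,0, 10,5,18,0, 10,5,18,0, 10,5,18,0, 10,5,18,0, 10,5,18,0, 10,5,18,0, 10,5,18,0]'
python3 - <<'E'
from h import *
s=sensors.get_state(); p=s["tcp_pos"]; print(s,rot(s["eef_rot"]).as_matrix().round(3))
c=cam("wrist","w1"); np.save("w1.npy",c,allow_pickle=True)
print(tool(np.array([.520,-.3935,.06])-p).round(2),c["xyz"],c["rotation"])
E
```

```text
time_s: 2.75
tcp_pos: [0.4994, -0.2008, 0.3856]
eef_rot: [-91.9, 89.9, -176.5]
contact_force: [-0.6, 1.0, -0.7]
gripper_width: 0.0007
time_s: 4.0
tcp_pos: [0.5669, -0.3717, 0.2868]
eef_rot: [73.0, 90.0, -11.4]
contact_force: [-0.4, 0.7, -0.9]
gripper_width: 0.0009
{'time_s': 4.0, 'joints': array([-1.68182558e+01,  1.92025158e+01,  6.48356538e+00, -2.05879724e-03,
       -7.72599991e+01,  1.12472420e+02]), 'qd': array([-0.14229511,  0.2307215 ,  0.13016688,  0.11899942, -0.04081033,
        0.05947751]), 'joint_torque': array([ 8.34786496e-02, -5.76884329e+01,  3.04820609e+01,  7.11764351e+00,
        5.85190044e-02, -1.69372714e-03]), 'tcp_pos': array([ 0.56692944, -0.37171974,  0.28681016]), 'eef_rot': array([ 72.97726662,  89.97885392, -11.36902244]), 'contact_force': array([-0.43590588,  0.68767405, -0.90997244]), 'moment': array([-0.03936638, -0.01056081,  0.0447135 ]), 'gripper_width': 0.0009146776658010452} [[ 0.     0.995  0.099]
 [-0.     0.099 -0.995]
 [-1.     0.     0.   ]]
[22.68 -4.89  1.7 ] [ 0.63844266 -0.36458053  0.44562564] [ 1.64623931e+02 -1.66745335e-02 -8.43547450e+01]
```

View pics/w1.png

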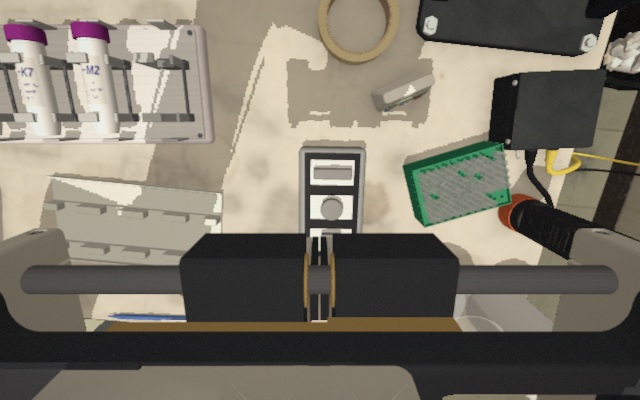

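Run:
```python
from h import *
c=np.load("w1.npy",allow_pickle=True).item()
crop(c,290,140,90,100,6,"w1c")
for p in ((332,172),(332,208)): print(p2w(c,*p,.052))
F=frame(.647,-.077,5.8); G=frame(.4565,-.1133,-.5)
tb=np.vstack([tubepts(0,y,.064) for y in (.108,.036,-.036)])
overlay(c,[(F(tb),(0,255,0)),(F(boxpts(.072,.146,.03)),(255,0,0)),(G(traypts()),(0,0,255))],0,0,240,260,3,"o_w")
```

```text
[ 0.5744584  -0.38781551  0.052     ]
[ 0.52673164 -0.39307176  0.052     ]
```

View pics/w1c.png

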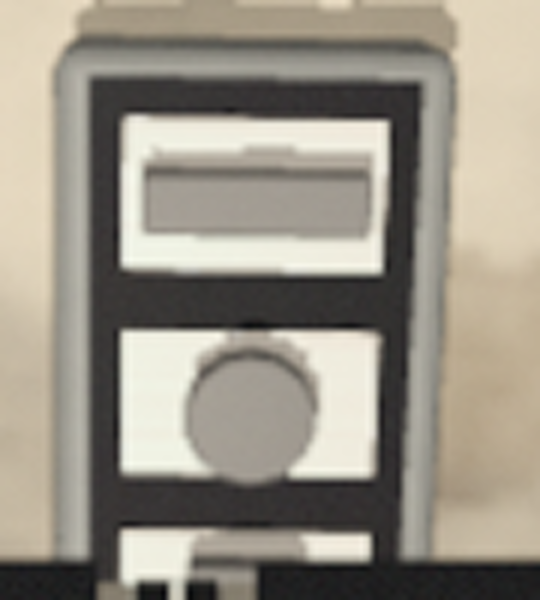

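View pics/o_w.png

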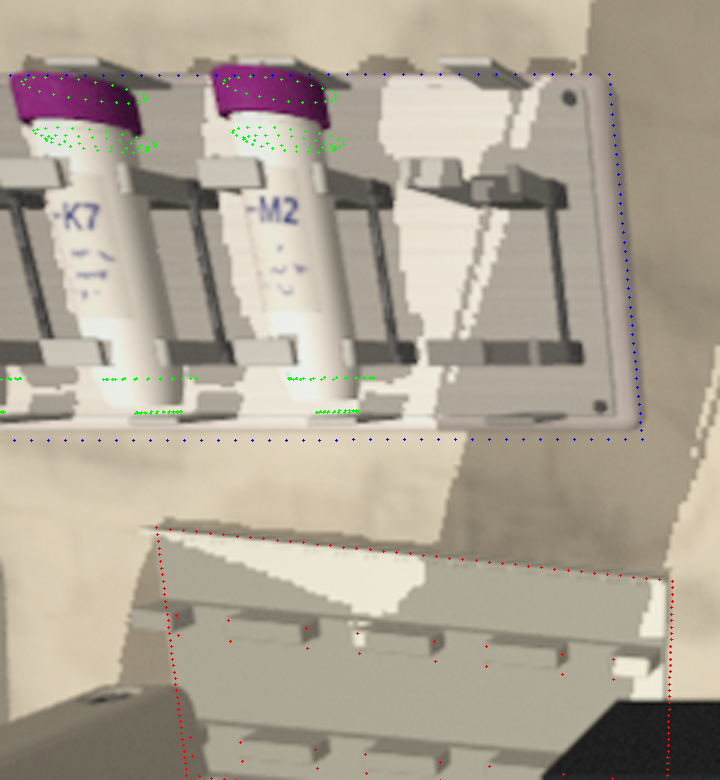

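```bash
python3 -m handwheel '[6,-2.4,1,0, 12,-4.7,1.7,0, 18,-4.7,1.7,0, 21.7,-4.7,1.7,0, 22.5,-4.7,1.7,0, 23,-4.7,1.7,0, 23.4,-4.7,1.7,0, 23.6,-4.7,1.7,0, 23.8,-4.7,1.7,0, 23.8,-4.7,1.7,0]'
python3 - <<'E'
from h import *
s=sensors.get_state(); print(s["tcp_pos"],s["contact_force"]); cam("wrist","w2");c=cam("scene"); crop(c,340,160,140,150,5,"s2")
E
```

```text
time_s: 5.3
tcp_pos: [0.5225, -0.3938, 0.0493]
eef_rot: [58.9, 89.9, -25.5]
contact_force: [1.0, -0.2, 2.9]
gripper_width: 0.0001
[ 0.52254444 -0.3937725   0.04933082] [ 0.95124295 -0.17392233  2.88596779]
```

View pics/s2.png

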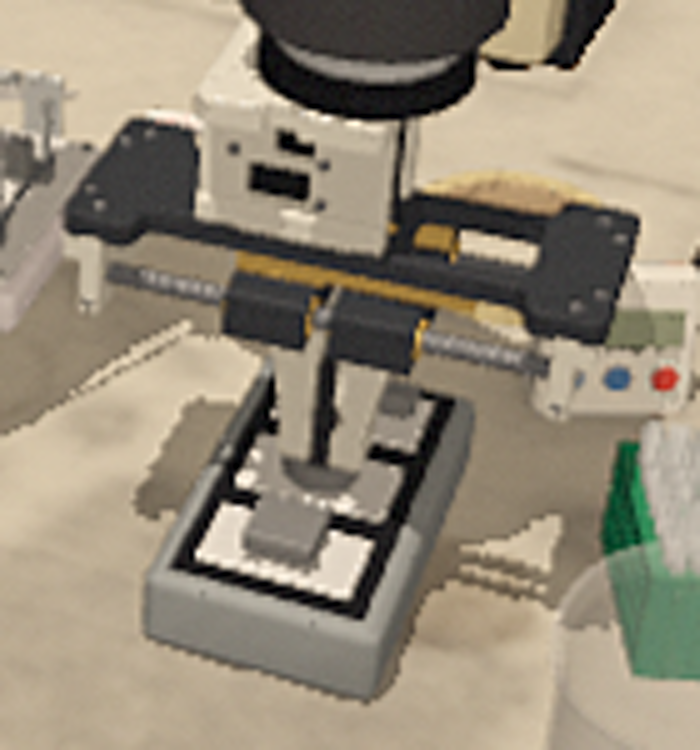

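View pics/w2.png

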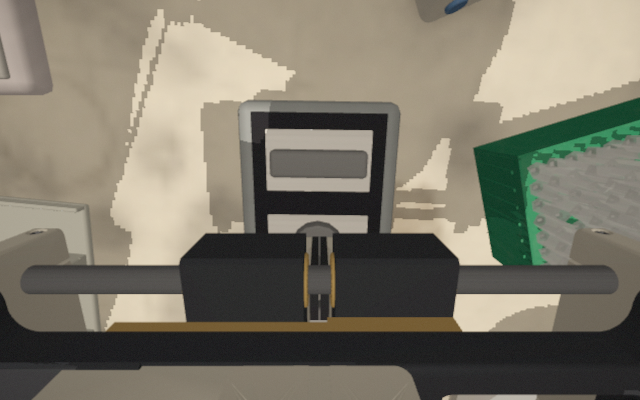

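```bash
python3 -m handwheel '[0.1,0,0,0, 0.2,0,0,0, 0.3,0,0,0, 0.35,0,0,0, 0.35,0,0,0, 0.35,0,0,0, 0.35,0,0,0, 0.35,0,0,0, 0.35,0,0,0, 0.35,0,0,0]'
```

```text
time_s: 6.65
tcp_pos: [0.5224, -0.3938, 0.0458]
eef_rot: [54.0, 89.9, -30.3]
contact_force: [3.1, -0.3, 7.0]
gripper_width: -0.0001
```

```bash
python3 -m handwheel '[-1,0,0,0, -2.5,0,0,0, -2.5,-2.4,0,0, -2.5,-4.8,0,0, -1.5,-4.8,0,0, -0.5,-4.8,0,0, -0.2,-4.8,0,0, 0,-4.8,0,0, 0,-4.8,0,0, 0,-4.8,0,0]'
python3 - <<'E'
from h import *
cam("wrist","w3")
E
```

```text
time_s: 7.9
tcp_pos: [0.474, -0.3982, 0.0457]
eef_rot: [-86.4, 90.0, -170.7]
contact_force: [-3.5, 1.6, 8.3]
gripper_width: 0.0005
```

View pics/w3.png

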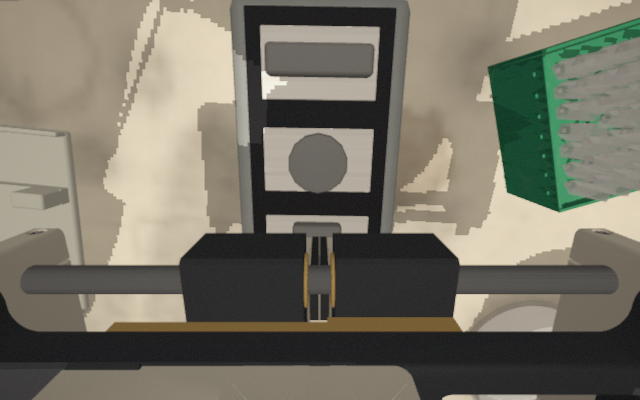

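```bash
python3 -m handwheel '[-1,0,0,0, -2.5,0,0,0, -2.5,5,0,0, -2.5,9.6,0,0, -1.5,9.6,0,0, -0.5,9.6,0,0, -0.2,9.6,0,0, 0,9.6,0,0, 0,9.6,0,0, 0,9.6,0,0]'
python3 - <<'E'
from h import *
cam("wrist","w4");c=cam("scene"); crop(c,340,160,140,150,5,"s4")
E
```

```text
time_s: 9.2
tcp_pos: [0.5689, -0.3887, 0.0458]
eef_rot: [-142.5, 90.0, 133.1]
contact_force: [-1.3, 3.4, 5.2]
gripper_width: 0.0001
```

View pics/s4.png

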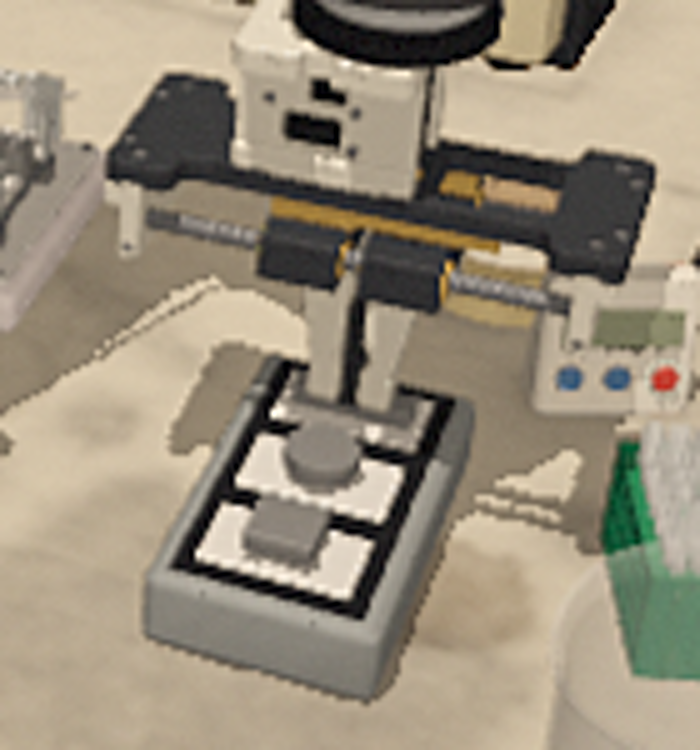

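```bash
python3 -m handwheel '[0.03,0,0,0, 0.06,0,0,0, 0.1,0,0,0, 0.1,0,0,0, 0.1,0,0,0, 0.1,0,0,0, 0.1,0,0,0, 0.1,0,0,0, 0.1,0,0,0, 0.1,0,0,0]'
python3 -m handwheel '[-1,0,0,0, -5,0,0,0, -10,0,-3,0, -14,0.5,-7,0, -16,1,-12,0, -16,1.5,-17,0, -16,2,-22,0, -16,2.5,-26,0, -16,2.5,-26,0, -16,2.5,-26,0]' 5.2
python3 - <<'E'
from h import *
s=sensors.get_state(); print(s["tcp_pos"],rot(s["eef_rot"]).as_matrix().round(3))
c=cam("wrist","w5");np.save("w5.npy",c,allow_pickle=True)
c=cam("top","t5");np.save("t5.npy",c,allow_pickle=True)
E
```

```text
time_s: 10.55
tcp_pos: [0.5689, -0.3887, 0.0456]
eef_rot: [-17.4, 90.0, -101.8]
contact_force: [-3.2, 5.0, 11.7]
gripper_width: 0.0006
time_s: 11.8
tcp_pos: [0.5688, -0.1278, 0.2043]
eef_rot: [47.6, 90.0, -36.7]
contact_force: [0.4, -0.7, 0.1]
gripper_width: 0.0517
[ 0.5687849  -0.12784375  0.20432015] [[ 0.     0.995  0.099]
 [-0.     0.099 -0.995]
 [-1.     0.     0.   ]]
```

View pics/w5.png

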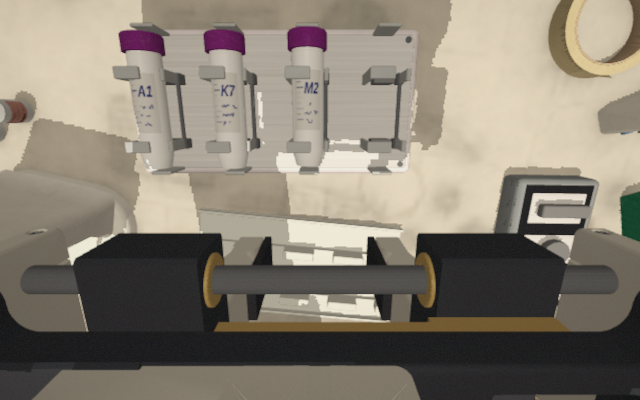

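View pics/t5.png

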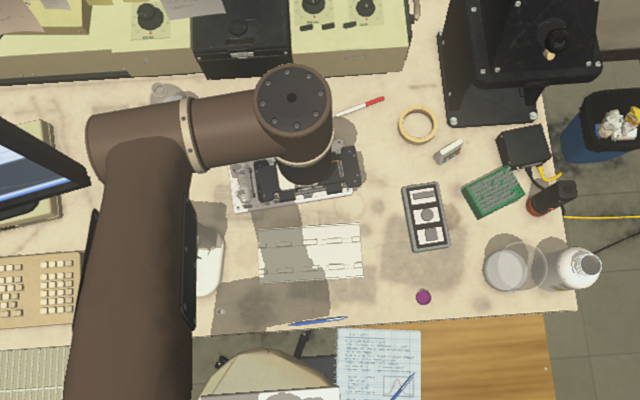

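Run:
```python
from h import *
c=np.load("w5.npy",allow_pickle=True).item()
F=frame(.647,-.077,5.8)
tb=np.vstack([tubepts(0,y,.064) for y in (.108,.036,-.036)])
crop(c,100,10,330,180,2.4,"w5c")
overlay(c,[(F(tb),(0,255,0)),(F(boxpts(.072,.146,.03)),(255,0,0))],100,10,330,180,2.4,"o_w5")
```

```text
(no output)
```

View pics/o_w5.png

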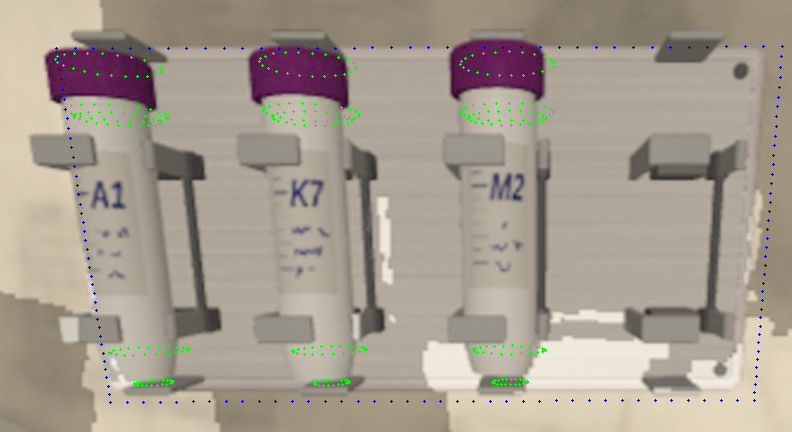

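Run:
```python
from h import *
F=frame(.647,-.0745,5.8)
s=sensors.get_state(); p=s["tcp_pos"]
for y in (.108,.036,-.036):
    g=F([-.007,y,.050])[0]; print(g.round(4),tool(g-p).round(2))
```

```text
[0.6291 0.0322 0.05  ] [ 15.4    7.57 -15.41]
[ 0.6364 -0.0394  0.05  ] [15.4   7.6  -8.21]
[ 0.6437 -0.111   0.05  ] [15.4   7.63 -1.01]
```

```bash
python3 -m handwheel '[3,3.8,-0.5,0, 7,7.6,-1,0, 10,7.6,-1,0, 12,7.6,-1,0, 13.5,7.6,-1,0, 15,7.6,-1,0, 15.4,7.6,-1,0, 15.4,7.6,-1,0, 15.4,7.6,-1,0, 15.4,7.6,-1,0]' 5.2
python3 - <<'E'
from h import *
c=cam("wrist","w6");c=cam("scene");crop(c,200,80,200,150,4,"s6")
E
```

```text
time_s: 13.15
tcp_pos: [0.6439, -0.1101, 0.0508]
eef_rot: [89.3, 89.9, 4.9]
contact_force: [0.4, 0.4, -0.4]
gripper_width: 0.0519
```

View pics/w6.png

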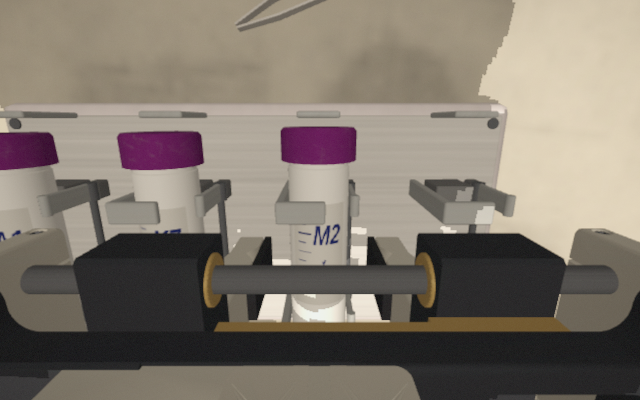

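View pics/s6.png

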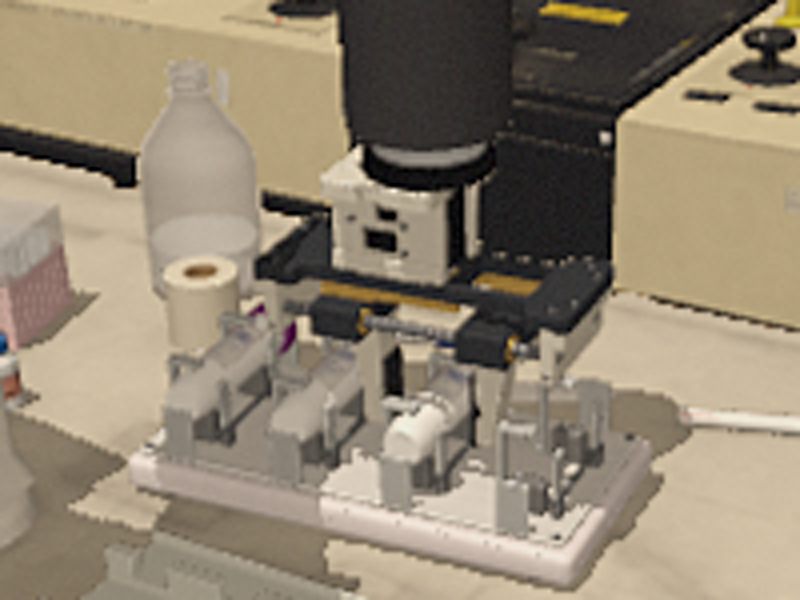

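```bash
python3 -m handwheel '[0,0,0,0, 0,0,0,0, 0,0,0,0, 0,0,0,0, 0,0,0,0, 0,0,0,0, 0,0,0,0, 0,0,0,0, 0,0,0,0, 0,0,0,0]' 2 10
```

```text
time_s: 14.5
tcp_pos: [0.6435, -0.1102, 0.05]
eef_rot: [-156.5, 90.0, 119.1]
contact_force: [0.4, 0.1, 0.5]
gripper_width: 0.028
```

```bash
python3 -m handwheel '[0,0,0,0, 0,0,0,0, 0,0,0.25,0, -0.05,0,0.5,0, -0.1,0,0.8,0, -0.15,0,1.1,0, -0.25,0,1.4,0, -0.3,0,1.65,0, -0.4,0,1.9,0, -0.4,0,1.9,0]' 2 32
python3 - <<'E'
from h import *
s=sensors.get_state(); print(s["contact_force"],s["gripper_width"])
c=cam("wrist","w7");c=cam("scene");crop(c,200,80,200,150,4,"s7")
E
```

```text
time_s: 15.75
tcp_pos: [0.645, -0.1274, 0.0537]
eef_rot: [-170.5, 89.9, 105.1]
contact_force: [-1.4, 11.5, 0.5]
gripper_width: 0.0274
[-1.42943066 11.45631025  0.47477861] 0.02740924432044296
```

View pics/w7.png

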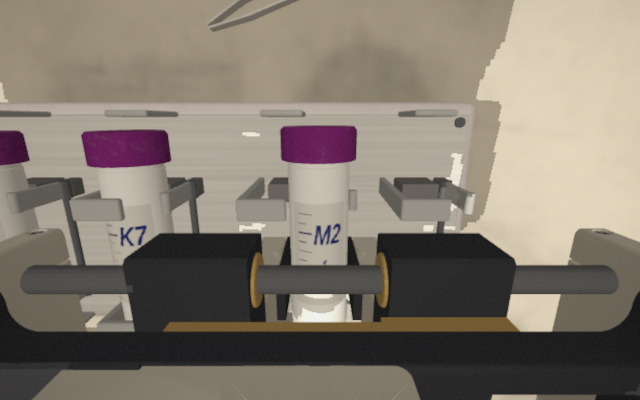

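View pics/s7.png

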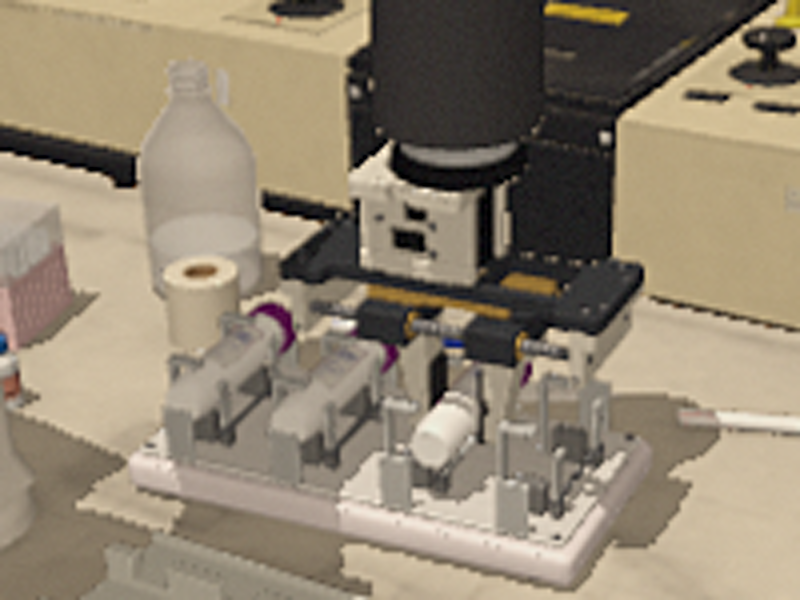

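```bash
python3 -m handwheel '[0,0,0.1,0, -0.1,0,0.2,0, -0.3,0,0.2,0, -0.7,0,0.2,0, -1.2,0,0.2,0, -2,0,0.2,0, -4,0,0.2,0, -7,0,0.2,0, -10,0,0.2,0, -10,0,0.2,0]'
python3 - <<'E'
from h import *
s=sensors.get_state(); p=s["tcp_pos"]; print(p,s["contact_force"],s["gripper_width"])
c=cam("wrist","w8");c=cam("top","t8"); np.save("t8.npy",c,allow_pickle=True); overlay(c,[(frame(.4565,-.1133,-.5)(traypts()),(0,0,255))],200,180,200,130,4,"o_t8")
G=frame(.458,-.1133,-.5)
for y in (.09,.03,-.03,-.09): g=G([-.007,y,.12])[0]; print(g.round(4),tool(g-p).round(2))
E
```

```text
time_s: 17.1
tcp_pos: [0.6471, -0.1318, 0.1572]
eef_rot: [77.5, 89.7, -6.9]
contact_force: [0.7, -0.2, -0.7]
gripper_width: 0.0275
[ 0.64713339 -0.13177194  0.15719931] [ 0.68954678 -0.23980231 -0.7058668 ] 0.027485643082367773
[ 0.4518 -0.0232  0.12  ] [  3.72 -18.38 -12.71]
[ 0.4513 -0.0832  0.12  ] [  3.72 -19.02  -6.74]
[ 0.4507 -0.1432  0.12  ] [  3.72 -19.66  -0.78]
[ 0.4502 -0.2032  0.12  ] [  3.72 -20.3    5.19]
```

View pics/w8.png

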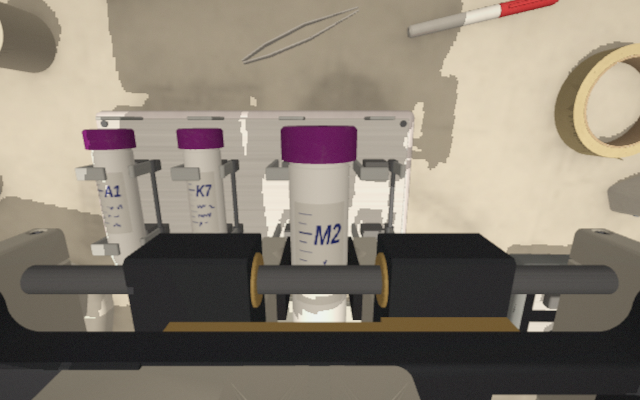

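View pics/o_t8.png

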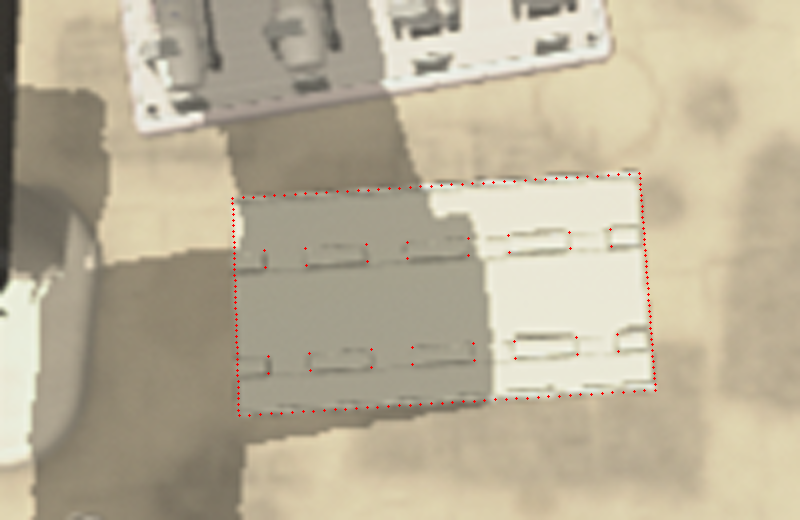

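```bash
python3 -m handwheel '[0,-5,1.3,1, 0,-10,2.6,2.5, 0,-15,3.9,4.5, 0,-20.3,5.2,6.2, 3,-20.3,5.2,6.2, 5,-20.3,5.2,6.2, 5.6,-20.3,5.2,6.2, 5.6,-20.3,5.2,6.2, 5.6,-20.3,5.2,6.2, 5.6,-20.3,5.2,6.2]'
python3 - <<'E'
from h import *
s=sensors.get_state(); p=s["tcp_pos"]; print(p,s["contact_force"],s["gripper_width"],rot(s["eef_rot"]).as_matrix().round(3)[:,1:])
c=cam("wrist","w9");np.save("w9.npy",c,allow_pickle=True)
c=cam("scene");np.save("s9.npy",c,allow_pickle=True); overlay(c,[(frame(.458,-.1133,-.5)(traypts()),(0,0,255))],190,140,190,140,4,"o_s9")
E
```

```text
time_s: 18.45
tcp_pos: [0.4491, -0.2028, 0.0986]
eef_rot: [85.3, 89.9, -5.2]
contact_force: [0.3, -0.5, -0.6]
gripper_width: 0.0276
[ 0.44913188 -0.20275444  0.09859074] [ 0.29581189 -0.49778635 -0.56154122] 0.02761366700063075 [[ 1.    -0.01 ]
 [-0.01  -1.   ]
 [ 0.001  0.   ]]
```

View pics/w9.png

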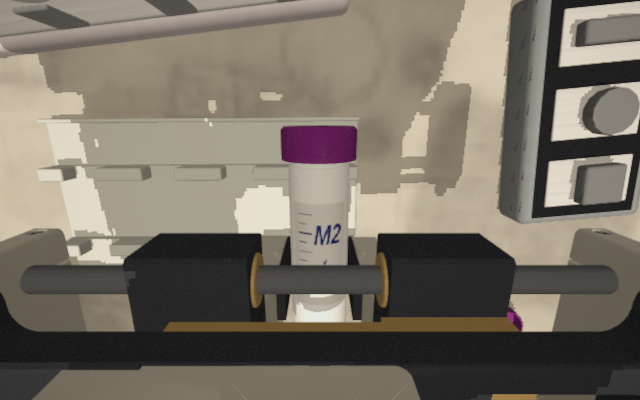

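View pics/o_s9.png

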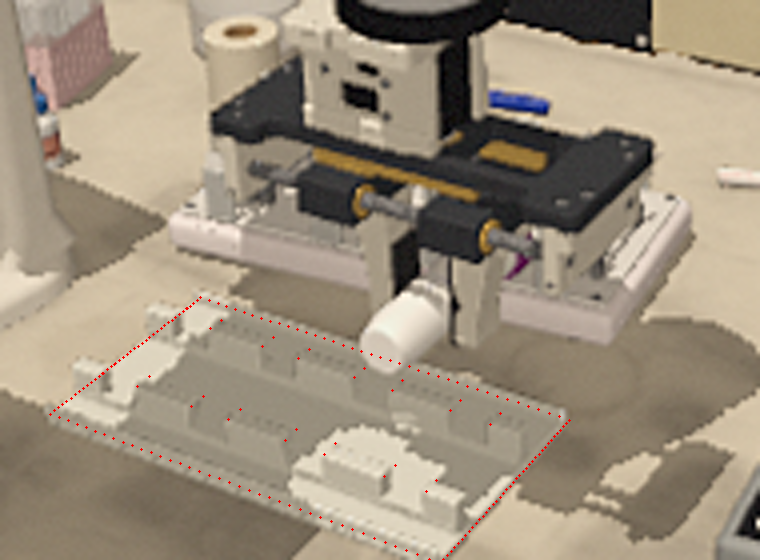

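Run:
```python
from h import *
c=np.load("w9.npy",allow_pickle=True).item()
crop(c,30,105,340,90,2.3,"w9c")
for p,y in (((123,170),.06),((200,170),0)): q=p2w(c,*p,.026); print(q.round(4),"trayy0",q[1]-y)
print(p2w(c,150,120,.006).round(4),p2w(c,358,125,.006).round(4),p2w(c,38,120,.006).round(4))
print(p2w(c,319,127,.1136).round(4))
```

```text
[ 0.4852 -0.0557  0.026 ] trayy0 -0.11573543536484268
[ 0.4847 -0.1136  0.026 ] trayy0 -0.11362809311002542
[ 0.5213 -0.0711  0.006 ] [ 0.5159 -0.2341  0.006 ] [0.5222 0.0166 0.006 ]
[ 0.5173 -0.2034  0.1136]
```

View pics/w9c.png

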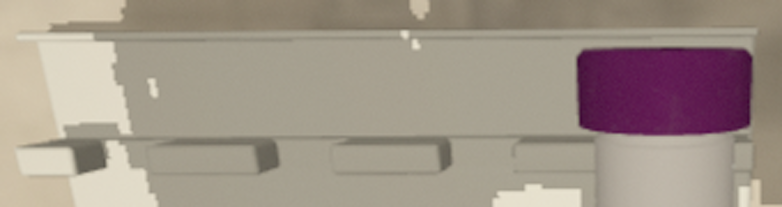

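```bash
python3 -m handwheel '[3,0.1,0.05,0, 5.5,0.1,0.05,0, 6.5,0.1,0.05,0, 7,0.1,0.05,0, 7.3,0.1,0.05,0, 7.5,0.1,0.05,0, 7.6,0.1,0.05,0, 7.7,0.1,0.05,0, 7.7,0.1,0.05,0, 7.7,0.1,0.05,0]'
python3 - <<'E'
from h import *
s=sensors.get_state(); p=s["tcp_pos"]; print(p,s["contact_force"],s["gripper_width"])
c=cam("wrist","w10")
c=cam("scene"); overlay(c,[],190,140,190,140,4,"s10")
E
```

```text
time_s: 19.8
tcp_pos: [0.4501, -0.2033, 0.0216]
eef_rot: [84.0, 89.9, -6.6]
contact_force: [-0.5, 2.2, 5.1]
gripper_width: 0.028
[ 0.45006733 -0.20325591  0.02155641] [-0.49834456  2.16325721  5.05705812] 0.02796370026320164
```

View pics/w10.png

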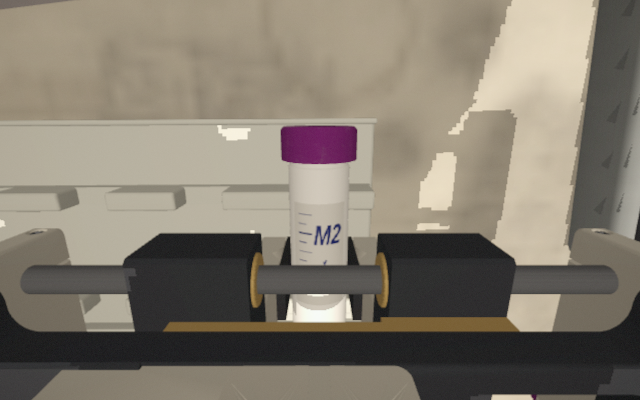

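View pics/s10.png

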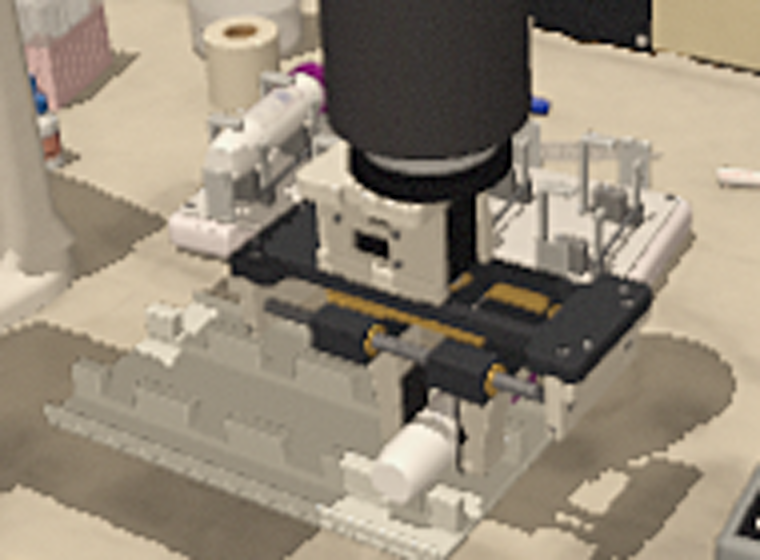

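```bash
python3 -m handwheel '[0,0,0,0, 0,0,0,0, 0,0,0,0, 0,0,0,0, -1,0,0,0, -3,0,0,0, -6,0,0,0, -10,0,0,0, -14,0,0,0, -17,0,0,0]' 4.4
python3 - <<'E'
from h import *
s=sensors.get_state(); p=s["tcp_pos"]; print(p,s["contact_force"],s["gripper_width"])
c=cam("wrist","w11")
c=cam("scene"); overlay(c,[],190,140,190,140,4,"s11"); np.save("s11.npy",c,allow_pickle=True)
c=cam("top"); overlay(c,[],215,130,150,160,5,"t11")
E
```

```text
time_s: 21.15
tcp_pos: [0.4499, -0.2034, 0.1938]
eef_rot: [84.0, 89.9, -6.6]
contact_force: [0.1, -0.6, 0.1]
gripper_width: 0.044
[ 0.44989125 -0.20337013  0.19377045] [ 0.05910094 -0.55233627  0.08163273] 0.04400017492424964
```

View pics/w11.png

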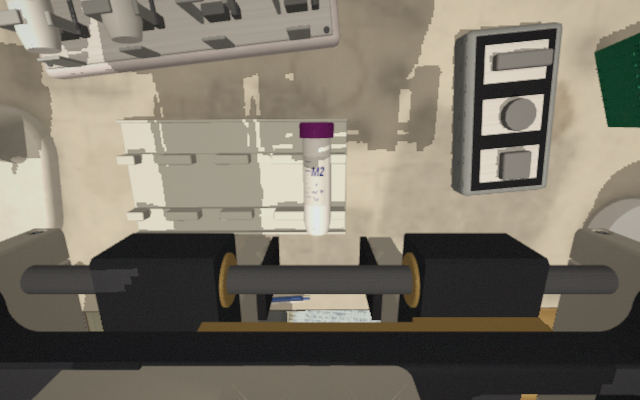

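View pics/s11.png

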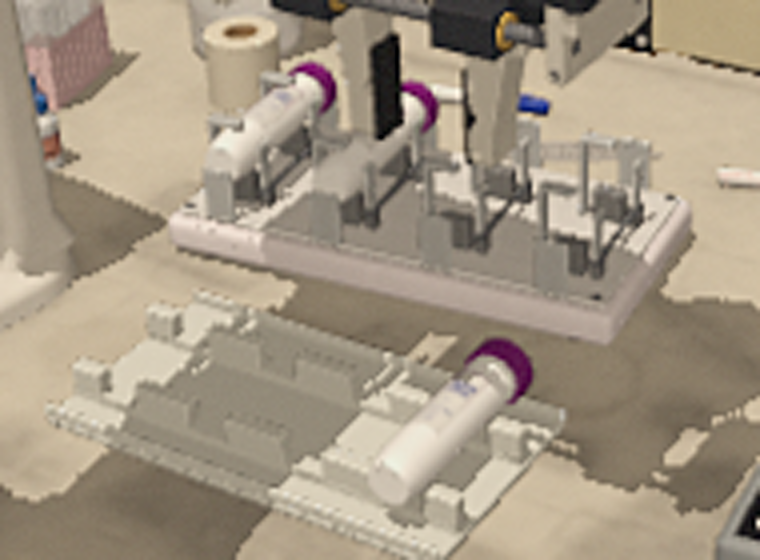

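Run:
```python
from h import *
s=sensors.get_state(); p=s["tcp_pos"]
print(tool(np.array([.6362,-.0386,.050])-p).round(2))
```

```text
[ 14.42  18.33 -16.66]
```

```bash
python3 -m handwheel '[0,3.7,-3.4,-2, 0,7.4,-6.8,-4, 0,11.1,-10.2,-6.2, 0,14.8,-13.5,-6.2, 2,18.3,-16.65,-6.2, 7,18.3,-16.65,-6.2, 11,18.3,-16.65,-6.2, 13.5,18.3,-16.65,-6.2, 14.4,18.3,-16.65,-6.2, 14.4,18.3,-16.65,-6.2]' 5.2 10
python3 -m handwheel '[0,0,0,0, 0,0,0,0, 0,0,0,0, 0,0,0,0, 0,0,0,0, 0,0,0,0, 0,0,0,0, 0,0,0,0, 0,0,0,0, 0,0,0,0]' 2 10
python3 - <<'E'
from h import *
s=sensors.get_state(); p=s["tcp_pos"]; print(p,s["contact_force"],s["gripper_width"],rot(s["eef_rot"]).as_matrix().round(3)[:,1:])
c=cam("wrist","w12")
E
```

```text
time_s: 22.55
tcp_pos: [0.634, -0.0387, 0.0467]
eef_rot: [-77.8, 89.9, -162.2]
contact_force: [-0.0, 0.1, 1.0]
gripper_width: 0.0523
time_s: 23.8
tcp_pos: [0.6347, -0.0385, 0.0478]
eef_rot: [83.3, 89.9, -1.0]
contact_force: [-0.7, 0.6, 5.8]
gripper_width: 0.0286
[ 0.63472292 -0.03854226  0.04782423] [-0.70198917  0.59944035  5.80918615] 0.02860136183742307 [[ 0.995  0.098]
 [ 0.098 -0.995]
 [ 0.001  0.   ]]
```

View pics/w12.png

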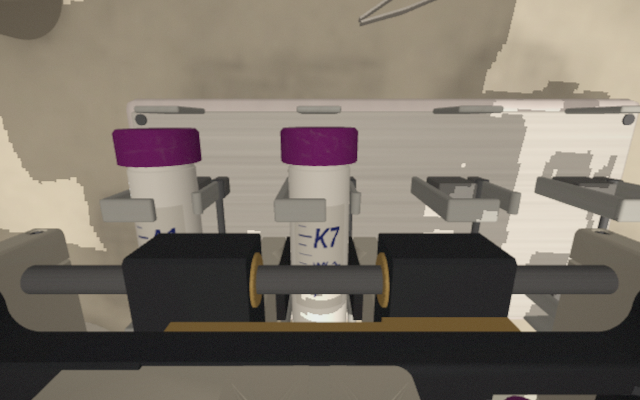

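```bash
python3 -m handwheel '[0,0,0,0, 0,0,0,0, -0.3,0,0,0, -0.3,0,0,0, -0.3,0,0,0, -0.3,0,0,0, -0.3,0,0,0, -0.3,0,0,0, -0.3,0,0,0, -0.3,0,0,0]' 3.8 10
python3 -m handwheel '[0,0,0,0, 0,0,0,0, 0,0,0,0, 0,0,0,0, 0,0,0,0, 0,0,0,0, 0,0,0,0, 0,0,0,0, 0,0,0,0, 0,0,0,0]' 2 10
```

```text
time_s: 25.1
tcp_pos: [0.6343, -0.0386, 0.0501]
eef_rot: [-55.7, 90.0, -140.1]
contact_force: [0.4, -0.4, 0.9]
gripper_width: 0.0378
time_s: 26.35
tcp_pos: [0.6343, -0.0386, 0.0501]
eef_rot: [88.8, 90.0, 4.4]
contact_force: [-0.3, 0.5, 0.0]
gripper_width: 0.0278
```

```bash
python3 -m handwheel '[0,0,0,0, 0,0,0,0, 0,0,0.25,0, -0.05,0,0.5,0, -0.1,0,0.8,0, -0.15,0,1.1,0, -0.25,0,1.4,0, -0.3,0,1.7,0, -0.4,0,2.05,0, -0.4,0,2.05,0]' 2 32
python3 - <<'E'
from h import *
s=sensors.get_state(); p=s["tcp_pos"]; print(p,s["contact_force"],s["gripper_width"])
c=cam("wrist","w13")
E
```

```text
time_s: 27.6
tcp_pos: [0.6363, -0.0574, 0.0541]
eef_rot: [163.6, 89.9, 79.2]
contact_force: [-1.6, 11.1, 2.8]
gripper_width: 0.0278
[ 0.63634069 -0.05744825  0.05409956] [-1.59958406 11.1195851   2.75196958] 0.027819235043960132
```

View pics/w13.png

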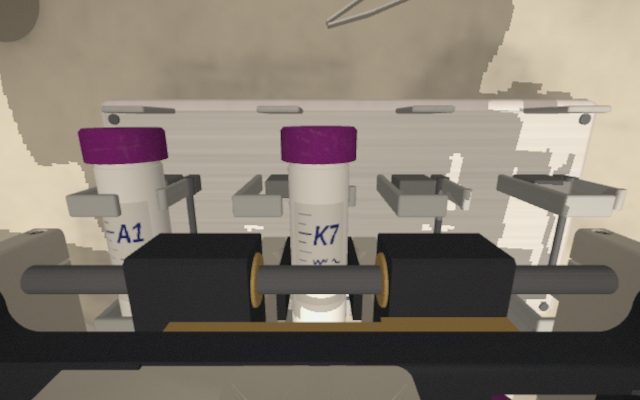

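Moved 18.9 mm; hooks clear of the tube's left edge (hook tip u≈283, tube u≈290). Lift.

```bash
python3 -m handwheel '[0,0,0.05,0, -0.1,0,0.1,0, -0.3,0,0.1,0, -0.7,0,0.1,0, -1.2,0,0.1,0, -2,0,0.1,0, -4,0,0.1,0, -7,0,0.1,0, -10,0,0.1,0, -10,0,0.1,0]'
python3 - <<'E'
from h import *
s=sensors.get_state(); p=s["tcp_pos"]; print(p,s["contact_force"],s["gripper_width"])
c=cam("wrist","w14");c=cam("top"); np.save("t14.npy",c,allow_pickle=True)
overlay(c,[(frame(.4565,-.1133,-.5)(traypts()),(0,0,255))],200,180,200,130,4,"o_t14")
G=frame(.458,-.114,-.5)
for y in (.09,.03,-.03): g=G([-.008,y,.1])[0]; print(g.round(4),tool(g-p).round(2))
E
```

```text
time_s: 28.9
tcp_pos: [0.6379, -0.0605, 0.1571]
eef_rot: [83.6, 89.7, -0.8]
contact_force: [-0.1, -0.7, -1.1]
gripper_width: 0.0279
[ 0.63791899 -0.06046545  0.15706524] [-0.13543272 -0.67174554 -1.05175154] 0.02790928222110889
[ 0.4508 -0.0239  0.1   ] [  5.71 -18.27  -5.46]
[ 0.4503 -0.0839  0.1   ] [  5.71 -18.91   0.5 ]
[ 0.4497 -0.1439  0.1   ] [  5.7  -19.54   6.47]
```

View pics/w14.png

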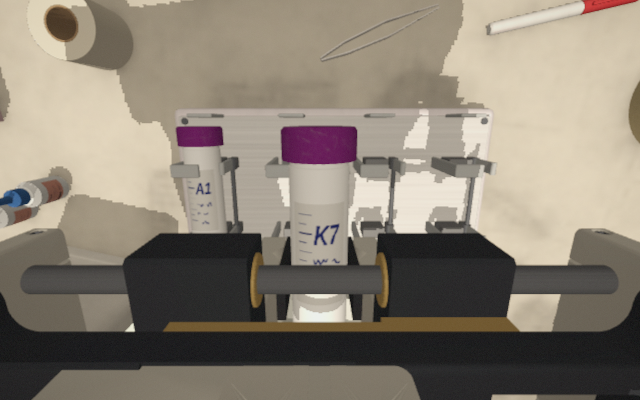

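View pics/o_t14.png

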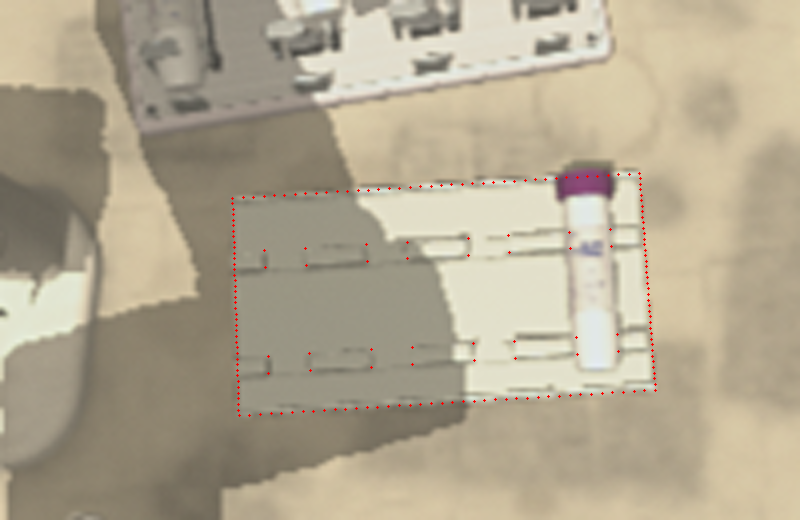

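```bash
python3 -m handwheel '[0,-5,1.7,1, 0,-10,3.3,2.5, 0,-15,5,4.5, 0,-19.5,6.4,6.2, 3,-19.5,6.4,6.2, 5,-19.5,6.4,6.2, 5.6,-19.5,6.4,6.2, 5.6,-19.5,6.4,6.2, 5.6,-19.5,6.4,6.2, 5.6,-19.5,6.4,6.2]'
python3 - <<'E'
from h import *
s=sensors.get_state(); p=s["tcp_pos"]; print(p,s["contact_force"],s["gripper_width"],rot(s["eef_rot"]).as_matrix().round(3)[:,1:])
c=cam("wrist","w15");np.save("w15.npy",c,allow_pickle=True)
E
```

```text
time_s: 30.25
tcp_pos: [0.4491, -0.1428, 0.0986]
eef_rot: [93.4, 89.9, 2.8]
contact_force: [-0.2, 0.3, -0.1]
gripper_width: 0.0279
[ 0.4490641  -0.14276725  0.098588  ] [-0.18413217  0.25547101 -0.09660454] 0.027870802634543244 [[ 1.    -0.01 ]
 [-0.01  -1.   ]
 [ 0.001 -0.   ]]
```

View pics/w15.png

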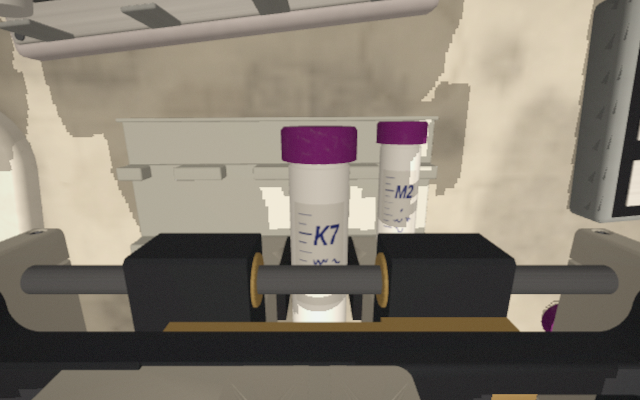

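```bash
python3 -m handwheel '[3,0.1,0,0, 5.5,0.1,0,0, 6.5,0.1,0,0, 7,0.1,0,0, 7.3,0.1,0,0, 7.5,0.1,0,0, 7.6,0.1,0,0, 7.7,0.1,0,0, 7.7,0.1,0,0, 7.7,0.1,0,0]'
python3 - <<'E'
from h import *
s=sensors.get_state(); p=s["tcp_pos"]; print(p,s["contact_force"],s["gripper_width"])
c=cam("scene"); overlay(c,[],190,140,190,140,4,"s16")
E
```

```text
time_s: 31.55
tcp_pos: [0.45, -0.1428, 0.0213]
eef_rot: [92.6, 90.0, 2.1]
contact_force: [0.2, 0.3, 2.9]
gripper_width: 0.0279
[ 0.44995575 -0.14278726  0.02134095] [0.19716879 0.25373284 2.92217714] 0.027947351516052946
```

View pics/s16.png

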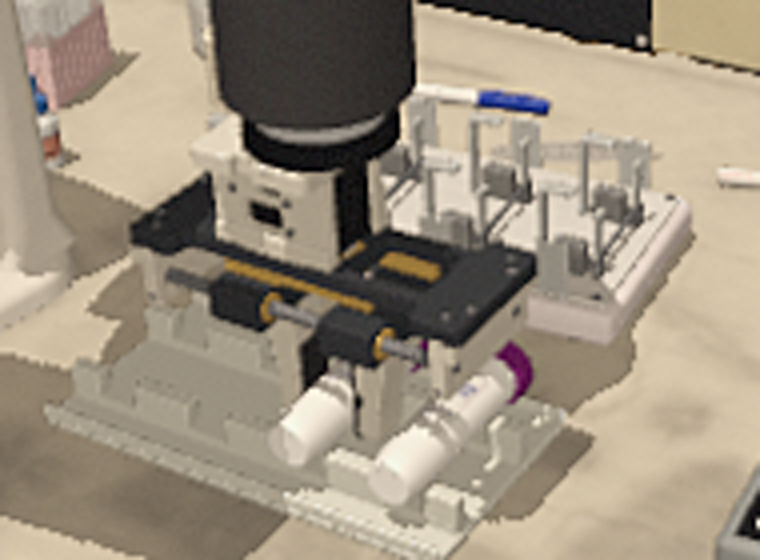

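Seated (no side force). Release with a small opening and lift.

```bash
python3 -m handwheel '[0,0,0,0, 0,0,0,0, 0,0,0,0, 0,0,0,0, -1,0,0,0, -3,0,0,0, -6,0,0,0, -10,0,0,0, -14,0,0,0, -17,0,0,0]' 3.8
python3 - <<'E'
from h import *
s=sensors.get_state(); p=s["tcp_pos"]; print(p,s["contact_force"],s["gripper_width"])
c=cam("wrist","w17")
print(tool(np.array([.6275,.0335,.0515])-p).round(2))
E
```

```text
time_s: 32.85
tcp_pos: [0.4499, -0.1429, 0.1937]
eef_rot: [90.9, 89.9, 0.4]
contact_force: [1.6, -0.5, 0.1]
gripper_width: 0.0379
[ 0.44985959 -0.14291885  0.19374467] [ 1.61249105 -0.49410772  0.08200597] 0.037935420917523416
[ 14.34  17.5  -17.81]
```

View pics/w17.png

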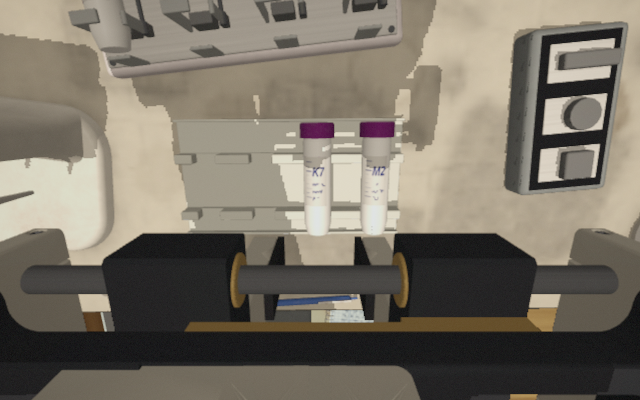

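```bash
python3 -m handwheel '[0,3.5,-3.6,-2, 0,7,-7.2,-4, 0,10.5,-10.8,-6.2, 0,14,-14.3,-6.2, 2,17.6,-17.8,-6.2, 7,17.6,-17.8,-6.2, 11,17.6,-17.8,-6.2, 13.3,17.6,-17.8,-6.2, 14.1,17.6,-17.8,-6.2, 14.1,17.6,-17.8,-6.2]' 5.2 10
python3 -m handwheel '[0,0,0,0, 0,0,0,0, 0,0,0,0, 0,0,0,0, 0,0,0,0, 0,0,0,0, 0,0,0,0, 0,0,0,0, 0,0,0,0, 0,0,0,0]' 2 10
python3 - <<'E'
from h import *
s=sensors.get_state(); p=s["tcp_pos"]; print(p,s["contact_force"],s["gripper_width"],rot(s["eef_rot"]).as_matrix().round(3)[:,1:])
c=cam("wrist","w18")
E
```

```text
time_s: 34.15
tcp_pos: [0.6275, 0.0334, 0.0504]
eef_rot: [-33.6, 90.0, -117.9]
contact_force: [1.1, -0.0, 0.1]
gripper_width: 0.052
time_s: 35.4
tcp_pos: [0.6277, 0.0335, 0.0507]
eef_rot: [89.7, 90.0, 5.3]
contact_force: [-1.5, -0.2, 5.9]
gripper_width: 0.0286
[0.6277305  0.03351001 0.0507268 ] [-1.45484749 -0.17171659  5.86834264] 0.028600623757438 [[ 0.995  0.098]
 [ 0.098 -0.995]
 [ 0.001  0.   ]]
```

View pics/w18.png

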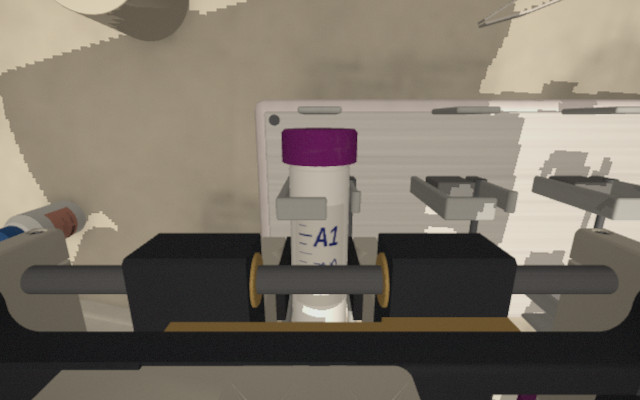

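```bash
python3 -m handwheel '[0,0,0,0, 0,0,0,0, -0.1,0,0,0, -0.1,0,0,0, -0.1,0,0,0, -0.1,0,0,0, -0.1,0,0,0, -0.1,0,0,0, -0.1,0,0,0, -0.1,0,0,0]' 3.8 10
python3 -m handwheel '[0,0,0,0, 0,0,0,0, 0,0,0,0, 0,0,0,0, 0,0,0,0, 0,0,0,0, 0,0,0,0, 0,0,0,0, 0,0,0,0, 0,0,0,0]' 2 10
```

```text
time_s: 36.7
tcp_pos: [0.6274, 0.0334, 0.0511]
eef_rot: [57.9, 90.0, -26.5]
contact_force: [0.0, -0.2, 1.0]
gripper_width: 0.0382
time_s: 37.95
tcp_pos: [0.6274, 0.0334, 0.0511]
eef_rot: [-9.4, 90.0, -93.7]
contact_force: [-0.5, -0.3, 0.2]
gripper_width: 0.0279
```

```bash
python3 -m handwheel '[0,0,0,0, 0,0,0,0, 0,0,0.25,0, -0.05,0,0.5,0, -0.1,0,0.8,0, -0.15,0,1.1,0, -0.25,0,1.4,0, -0.3,0,1.7,0, -0.4,0,2.05,0, -0.4,0,2.05,0]' 2 32
python3 - <<'E'
from h import *
s=sensors.get_state(); p=s["tcp_pos"]; print(p,s["contact_force"],s["gripper_width"])
c=cam("wrist","w19")
E
```

```text
time_s: 39.2
tcp_pos: [0.6297, 0.0146, 0.0553]
eef_rot: [147.6, 89.9, 63.3]
contact_force: [-3.5, 10.2, 3.0]
gripper_width: 0.0275
[0.62970055 0.01461428 0.05531537] [-3.48763487 10.16341271  2.95572873] 0.027508624771567066
```

View pics/w19.png

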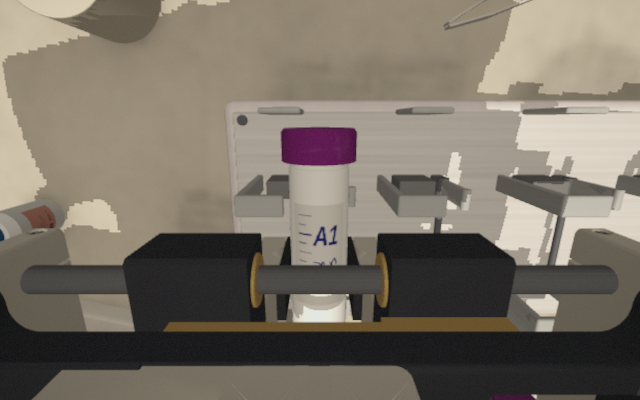

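```bash
python3 -m handwheel '[0,0,0.05,0, -0.1,0,0.1,0, -0.3,0,0.1,0, -0.7,0,0.1,0, -1.2,0,0.1,0, -2,0,0.1,0, -4,0,0.1,0, -7,0,0.1,0, -10,0,0.1,0, -10,0,0.1,0]'
python3 - <<'E'
from h import *
s=sensors.get_state(); p=s["tcp_pos"]; print(p,s["contact_force"],s["gripper_width"])
c=cam("wrist","w20");c=cam("top"); np.save("t20.npy",c,allow_pickle=True)
overlay(c,[(frame(.4565,-.1133,-.5)(traypts()),(0,0,255))],200,180,200,130,4,"o_t20")
G=frame(.458,-.1128,-.5)
for y in (.09,.03): g=G([-.008,y,.1])[0]; print(g.round(4),tool(g-p).round(2))
E
```

```text
time_s: 40.5
tcp_pos: [0.631, 0.0117, 0.158]
eef_rot: [91.0, 89.7, 6.6]
contact_force: [0.2, 0.5, -0.8]
gripper_width: 0.0279
[0.63095303 0.01173729 0.15801009] [ 0.24270312  0.50413892 -0.75516054] 0.02792862145035542
[ 0.4508 -0.0227  0.1   ] [  5.8  -18.27   1.67]
[ 0.4503 -0.0827  0.1   ] [  5.8  -18.91   7.64]
```

View pics/w20.png

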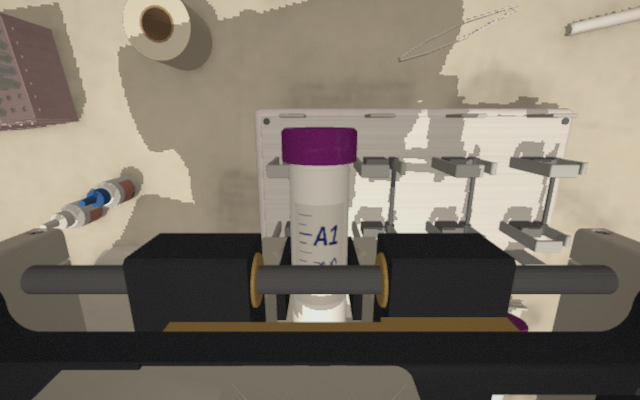

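View pics/o_t20.png

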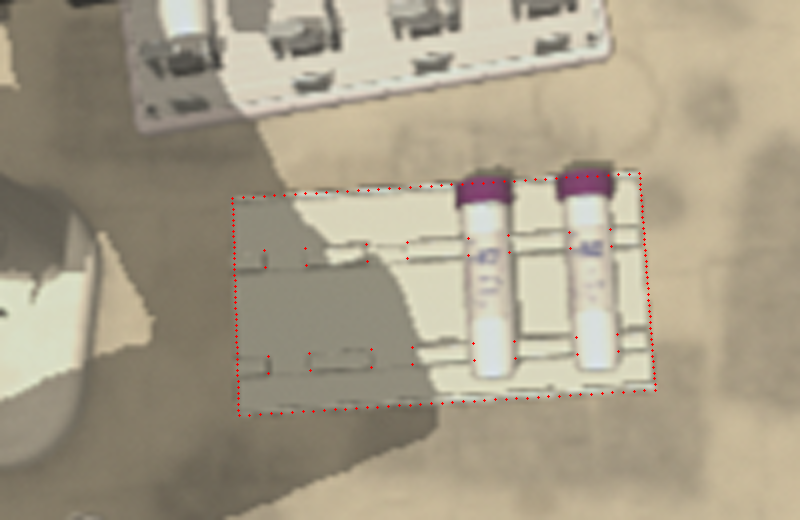

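```bash
python3 -m handwheel '[0,-5,2,1, 0,-10,4,2.5, 0,-15,6,4.5, 0,-18.9,7.6,6.2, 3,-18.9,7.6,6.2, 5,-18.9,7.6,6.2, 5.7,-18.9,7.6,6.2, 5.7,-18.9,7.6,6.2, 5.7,-18.9,7.6,6.2, 5.7,-18.9,7.6,6.2]'
python3 - <<'E'
from h import *
s=sensors.get_state(); p=s["tcp_pos"]; print(p,s["contact_force"],s["gripper_width"],rot(s["eef_rot"]).as_matrix().round(3)[:,1:])
c=cam("wrist","w21");np.save("w21.npy",c,allow_pickle=True)
E
```

```text
time_s: 41.85
tcp_pos: [0.4493, -0.0821, 0.0986]
eef_rot: [100.5, 89.9, 9.9]
contact_force: [-0.3, 0.3, -0.5]
gripper_width: 0.0278
[ 0.44930224 -0.08205826  0.09857751] [-0.31436784  0.26796367 -0.48249102] 0.02776711815260016 [[ 1.    -0.01 ]
 [-0.01  -1.   ]
 [ 0.001 -0.   ]]
```

View pics/w21.png

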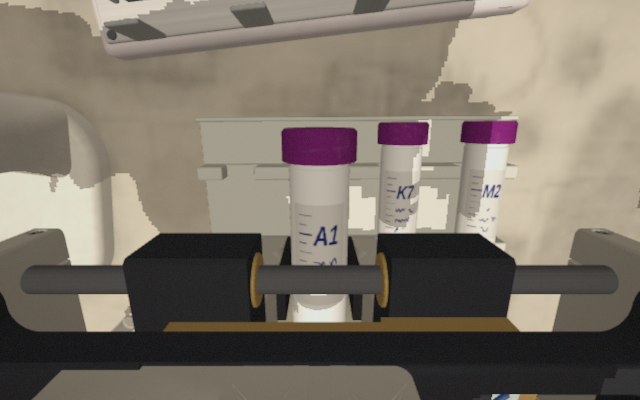

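Tray is where expected (left edge u≈200, consistent with the 61 mm shift). Lower, with 0.7 mm to −y.

```bash
python3 -m handwheel '[3,0.1,0.05,0, 5.5,0.1,0.05,0, 6.5,0.1,0.05,0, 7,0.1,0.05,0, 7.3,0.1,0.05,0, 7.5,0.1,0.05,0, 7.6,0.1,0.05,0, 7.7,0.1,0.05,0, 7.7,0.1,0.05,0, 7.7,0.1,0.05,0]'
python3 - <<'E'
from h import *
s=sensors.get_state(); p=s["tcp_pos"]; print(p,s["contact_force"],s["gripper_width"])
c=cam("scene"); overlay(c,[],190,140,190,140,4,"s22")
E
```

```text
time_s: 43.15
tcp_pos: [0.4504, -0.0824, 0.0217]
eef_rot: [107.1, 89.9, 16.6]
contact_force: [-2.2, 3.0, 5.1]
gripper_width: 0.0276
[ 0.45042309 -0.08238476  0.02165875] [-2.15212875  2.9906636   5.10403665] 0.0276064065474614
```

View pics/s22.png

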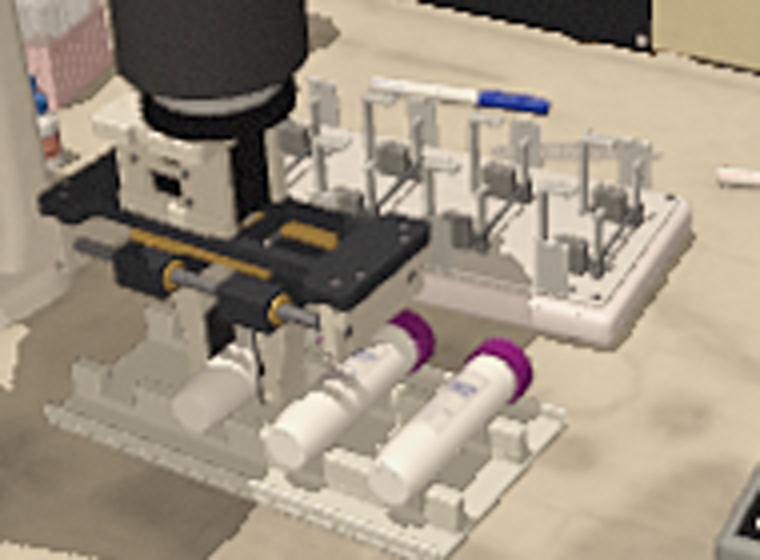

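```bash
python3 -m handwheel '[0,0,0,0, 0,0,0,0, 0,0,0,0, 0,0,0,0, -1,0,0,0, -3,0,0,0, -6,0,0,0, -10,0,0,0, -14,0,0,0, -17,0,0,0]' 3.8
python3 - <<'E'
from h import *
s=sensors.get_state(); p=s["tcp_pos"]; print(p,s["contact_force"],s["gripper_width"])
c=cam("wrist","w23")
c=cam("scene"); overlay(c,[],190,140,190,140,4,"s23")
E
```

```text
time_s: 44.45
tcp_pos: [0.4501, -0.0827, 0.1937]
eef_rot: [99.8, 89.9, 9.3]
contact_force: [0.7, 0.3, 0.2]
gripper_width: 0.038
[ 0.45012573 -0.08270706  0.19371796] [0.65080493 0.2914724  0.2164854 ] 0.0380018811324915
```

View pics/w23.png

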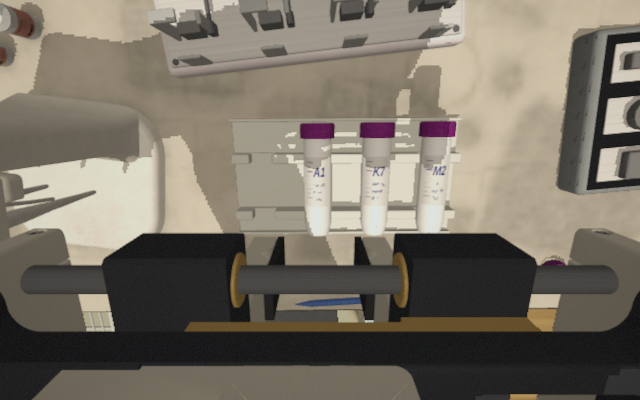

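View pics/s23.png

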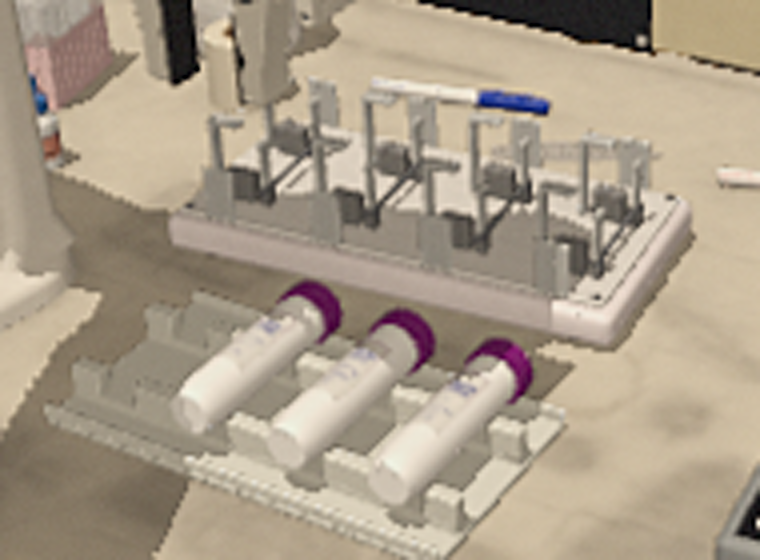

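Run:
```python
from h import *
s=sensors.get_state(); p=s["tcp_pos"]
print(tool(np.array([.5689,-.3887,.0450])-p).round(2))
```

```text
[15.08 11.89 30.51]
```

```bash
python3 -m handwheel '[0,2,5.2,-2, 0,4,10.4,-4, 0,6,15.6,-6.2, 0,8,20.8,-6.2, 0,10,26,-6.2, 3,11.9,30.5,-6.2, 8,11.9,30.5,-6.2, 11.5,11.9,30.5,-6.2, 11.5,11.9,30.5,-6.2, 11.5,11.9,30.5,-6.2]' 0 20
python3 - <<'E'
from h import *
cam("wrist","w24"); s=sensors.get_state(); print(rot(s["eef_rot"]).as_matrix().round(3)[:,1:], s["tcp_pos"])
print(tool(np.array([.5689,-.3887,.0450])-s["tcp_pos"]).round(2))
E
```

```text
time_s: 45.8
tcp_pos: [0.5667, -0.3892, 0.0777]
eef_rot: [44.9, 89.9, -39.4]
contact_force: [-0.1, -0.7, 0.7]
gripper_width: 0.0006
[[ 0.995  0.099]
 [ 0.099 -0.995]
 [ 0.002  0.002]] [ 0.56709087 -0.38927567  0.07832668]
[ 3.33  0.18 -0.05]
```

View pics/w24.png

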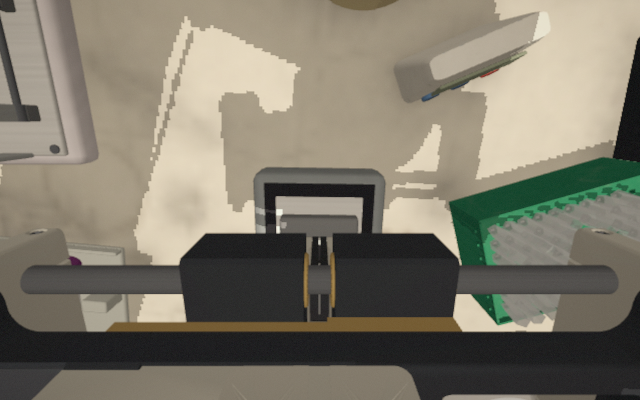

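```bash
python3 -m handwheel '[1,0.1,0,0, 2,0.1,0,0, 2.6,0.1,0,0, 2.9,0.1,0,0, 3.1,0.1,0,0, 3.25,0.1,0,0, 3.35,0.1,0,0, 3.35,0.1,0,0, 3.35,0.1,0,0, 3.35,0.1,0,0]'
```

```text
time_s: 47.1
tcp_pos: [0.5667, -0.3886, 0.0454]
eef_rot: [29.7, 90.0, -54.7]
contact_force: [-6.6, 7.6, 20.6]
gripper_width: 0.0004
```

```bash
python3 -m handwheel '[-1,0,0,0, -2.5,0,0,0, -2.5,-5,0,0, -2.5,-9.3,0,0, -1.5,-9.3,0,0, -0.7,-9.3,0,0, -0.3,-9.3,0,0, -0.1,-9.3,0,0, -0.1,-9.3,0,0, -0.1,-9.3,0,0]'
python3 - <<'E'
from h import *
cam("wrist","w25")
E
```

```text
time_s: 48.35
tcp_pos: [0.4749, -0.3983, 0.0455]
eef_rot: [-12.2, 89.9, -96.5]
contact_force: [-6.3, 2.7, 18.1]
gripper_width: 0.0
```

View pics/w25.png

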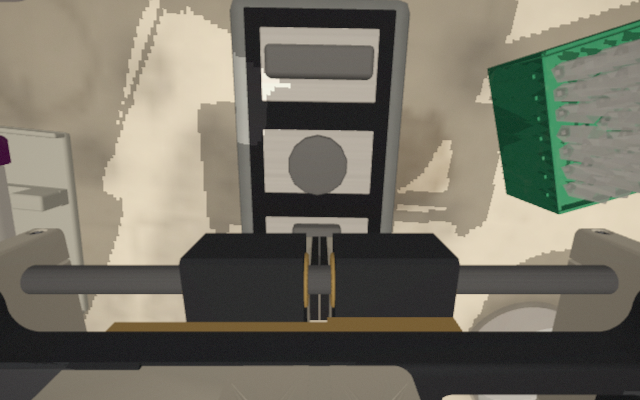

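Square is down. Now the round key (+4.8 cm).

```bash
python3 -m handwheel '[-1,0,0,0, -2.5,0,0,0, -2.5,2.4,0,0, -2.5,4.8,0,0, -1.5,4.8,0,0, -0.7,4.8,0,0, -0.2,4.8,0,0, -0.05,4.8,0,0, -0.05,4.8,0,0, -0.05,4.8,0,0]'
python3 -m handwheel '[-1,0,0,0, -3,0,0,0, -6,0,0,0, -11,0,0,0, -16,0,0,0, -20,0,0,0, -20,0,0,0, -20,0,0,0, -20,0,0,0, -20,0,0,0]'
python3 - <<'E'
from h import *
c=cam("top"); overlay(c,[(frame(.4565,-.1133,-.5)(traypts()),(0,0,255))],215,170,160,120,5,"o_t26")
c=cam("wrist","w26")
c=cam("scene"); 
G=frame(.459,-.1133,-.5)
tb=np.vstack([tubepts(.0,y,.0338) for y in (.03,-.03,-.09)])
overlay(c,[(G(tb),(0,255,0))],190,140,190,140,4,"s26"); crop(c,340,180,140,120,5,"p26")
E
```

```text
time_s: 49.65
tcp_pos: [0.5217, -0.3929, 0.0456]
eef_rot: [78.8, 90.0, -5.6]
contact_force: [-2.7, 5.4, 12.8]
gripper_width: 0.0006
time_s: 50.9
tcp_pos: [0.5216, -0.3931, 0.2429]
eef_rot: [-117.0, 89.9, 158.6]
contact_force: [-0.3, -0.5, 0.6]
gripper_width: 0.0003
```

View pics/o_t26.png

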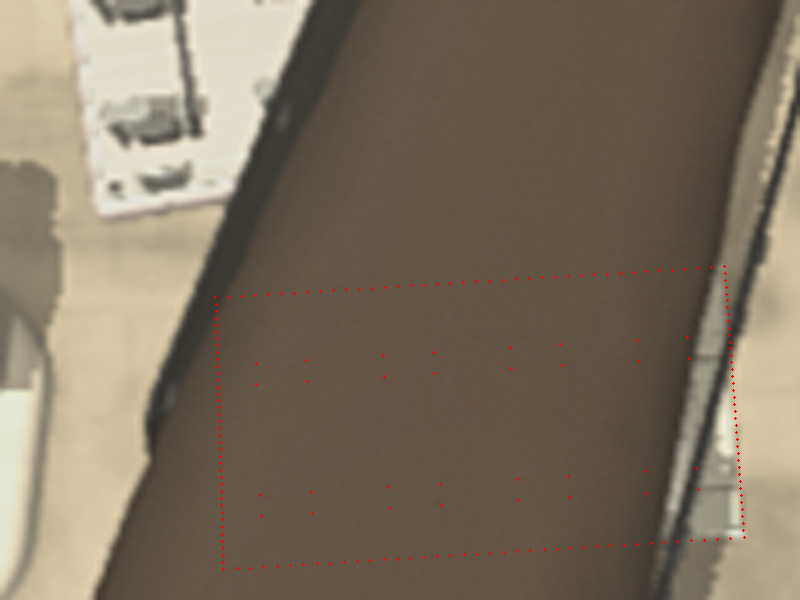

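View pics/s26.png

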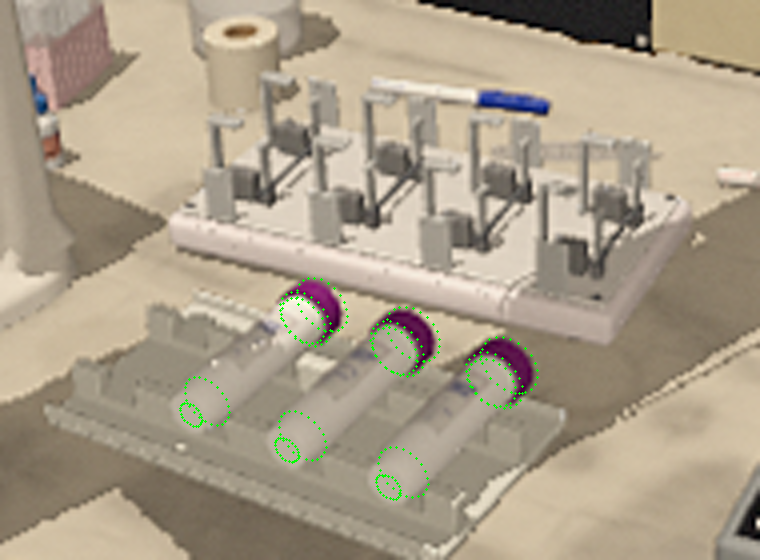

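View pics/w26.png

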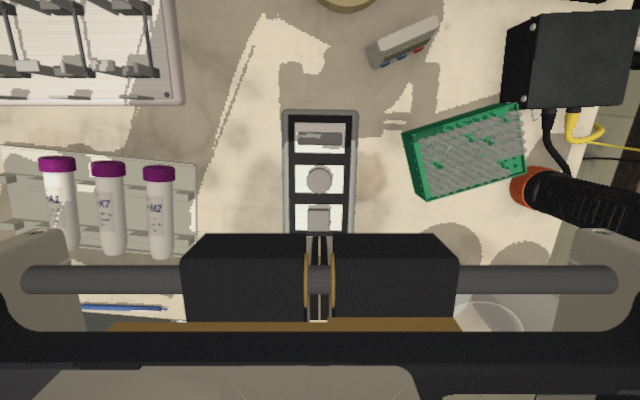

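Run:
```python
from plant import workorder, sensors
print(workorder.close_job(), sensors.get_state()["time_s"])
```

```text
the job is handed in; nothing more can be done
the job is handed in; nothing more can be done
```

The job is done as asked and handed in about 51 s into the 200 s limit.

- **Stopping the mixer:** I pressed round, square, then bar, one at a time. Each read a tip height of about 45.7 mm and 7 to 12 N, which is past the end of travel. The bar read only 5.2 N at first, so I pushed it 1 mm further without letting go, to 11.7 N.
- **Moving the tubes:** Three tubes were there; cradle 4 was empty. I rolled each about 19 mm over its spring jaw and lifted it out. Tube c went into tray place 4, tube b into place 3 and tube a into place 2.
- **Readying the mixer:** I pressed bar, square, then round. They read 20.6, 18.1 and 12.8 N at about 45.5 mm tip height.

**Last checks:**
- In the scene picture the three tubes lie within a pixel or two of where the model puts tubes seated in the notches. The keys look up again and the gripper was clear at 0.24 m.
- The last top picture could not confirm the tray, because the arm hid it.

**What disagreed:**
- The cameras differed by up to about 5 mm on positions. I used averages and let the contact forces confirm.
- On tubes a and b the first close showed about 6 N of upward force. For tube b I put this down to a finger touching the hinge rod; for tube a I found no clear cause. I reopened, raised 1 to 3 mm and gripped again with no load.
- I saw neither the tray knock nor the grip slackening.

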